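# Index the die turret of a snap press and clamp it

### The job

Turn the press's turret until the square die clicks home under the ram, and let go of it. Then take the slot driver from its stand, use it to turn the tilted clamp screw clockwise until it is fully tight, and put the driver back in its stand as it was. Leave the other things on the table alone.

Things in the scene. Friction and masses are not known exactly. Their poses are not given: they have to be found in the camera images.
- press: Grey hand press, fixed. Origin: base underside, z up, x away from robot at yaw 0. Base x -100 to 130, y -100 to 100, 24 mm high. Column on the +y side (x 5 to 55, y 107 to 143) carries a head (y 43 to 143, z 155 to 197) over a die, with the ram below it; a ball lever rises outwards to y 230, z 290 mm. Low wedge with the clamp screw on the robot's side, x -110 to -60, sloping to -y.
- turret (a joint): Angle about turret_axis, counter-clockwise from above positive; 0 = square die under the ram. Starts at 1.05 or 2.09 (rarely balanced between): turn it one or two clicks clockwise. Detent each 60 deg: 3 to 4 N at a die to leave a click, past half-way it springs into the next, let go it centres to 1 deg. Stops at +-3.5. Dark steel disc 160 mm across, top 46 mm up, six steel dies on a 62 mm radius.
- turret_axis (a point): Point on the turret's axis at the disc's top face, 46 mm above the table.
- square_die (a point): Centre of the top of the square die: a plain steel block 22 x 22 mm, 30 mm tall above the disc, the only square one. Two faces look along the radius. z 76 mm.
- ram (a point): Centre of the ram's lower face (28 mm across), 104 mm above the table, 62 mm from the turret axis towards the column (press +y).
- clamp_screw (a joint): Angle of the captive clamp screw: 0 = loose end, 1.4 rad = stop, fully tight. Grows when turned clockwise as seen looking at its head. Friction about 0.12 Nm; stays where left. Starts between 0 and 0.3.
- screw_face (a point): Centre of the screw head's outer face; frame turns with the screw. z points out of the head, 35 deg from vertical, leaning to press -y (away from the column). Steel head 31 mm across, in a 42 mm collar (36 mm bore) whose rim lies 3 mm below the face. One straight slot across it, 8 mm wide, 7 mm deep, open at both ends; in this frame it runs at +130 deg from x towards y.
- driver: Stubby wooden-handled slot driver, loose, about 120 g, upright in its stand. Origin: centre of the blade's tip edge, z along the tool to the handle. Blade 24 mm wide (x), 4 thick (y), 16 long; shank 10 mm across to z 50; flange 34 mm across, z 50 to 56; handle block 26 (x) by 16 mm (y), z 56 to 108: grip its flats, across y.
- driver_tip (a point): Centre of the blade's tip edge (the driver's origin), axes as the driver.
- stand: Wooden block fixed to the table, 64 (x) x 54 (y) x 55 mm tall, with a through hole 30 mm (x) by 16 mm (y) in its middle. The driver hangs in it by its flange, its tip 5 mm above the table. Origin: centre of the underside. Stands to the right or to the left of the press.
- die_1 (a point): Centre of the top of another die: stepped pin, 22 mm across with a 12 mm tip, 30 mm tall above the disc; 60 degrees counter-clockwise round the disc from the square die.
- die_2 (a point): Centre of the top of another die: cone-topped, 22 mm across, 30 mm tall above the disc; 120 degrees counter-clockwise round the disc from the square die.
- die_3 (a point): Centre of the top of another die: plain round, 22 mm across, 30 mm tall above the disc; 180 degrees counter-clockwise round the disc from the square die.
- die_4 (a point): Centre of the top of another die: stepped, 22 mm across with a 17 mm top, 30 mm tall above the disc; 240 degrees counter-clockwise round the disc from the square die.
- die_5 (a point): Centre of the top of another die: collared, 26 mm at the collar (18 to 22 mm up) and 16 mm at the top, 30 mm tall above the disc; 300 degrees counter-clockwise round the disc from the square die.
- jar: Bystander, loose: clear drinking-glass jar, 84 mm across, 100 mm tall. Origin: centre of its underside.
- spool_a: Bystander, loose: thread spool, 30 mm across, 40 mm tall. Origin: centre of its underside.
- spool_b: Bystander, loose: thread spool, 30 mm across, 40 mm tall. Origin: centre of its underside.
- badge_tin: Bystander, loose: round tin, 56 mm across, 30 mm tall. Origin: centre of its underside.
- hoop: Bystander, loose: bare wooden embroidery hoop lying flat, 150 mm across, 10 mm tall. Origin: centre of its underside.
- tape_measure: Bystander, loose: rounded white case, 50 x 50 x 22 mm. Origin: centre of its underside.
Things that resemble listed ones, but are neither listed nor needed, are in the scene too. Of the things shaped like the driver, the wooden one is meant.

How it is judged (in metres and radians):
On the way, in this order (a step that is already met when the one before it is completed fails the run):
1. the square die is home under the ram, at rest, and the gripper has let go of the press (horizontal distance between square_die and ram below 0.004 m and contact force between the fingers and press below 0.3 N and velocity of joint turret between -0.1 and 0.1 rad/s), for 0.3 s.
2. the clamp screw is fully tight, turned by the driver's blade in its slot (horizontal distance between square_die and ram below 0.004 m and value of joint clamp_screw above 1.25 rad and distance between driver_tip and screw_face below 0.014 m and angle between the z axis of driver and the z axis of screw_face, either way round below 0.25 rad), for 0.1 s.
At the end, for the whole second after the job is handed in: The square die is within 4 mm of the ram's axis seen from above and the turret is at rest; the clamp screw stands above 1.25 rad (stop at 1.4); the driver is back upright in its stand, at rest, seated to within 4 mm of its full depth, within 8 mm of the stand's centre and 0.1 rad of vertical (horizontal distance between square_die and ram below 0.004 m and value of joint clamp_screw above 1.25 rad and velocity of joint turret between -0.1 and 0.1 rad/s and horizontal distance between driver and stand below 0.008 m and height (world z) of driver below 0.009 m and angle between driver's own z axis and vertical below 0.1 rad and linear speed of driver below 0.02 m/s); the robot touches nothing.
It fails at once if a bystander (jar, spool, tin, hoop or tape measure) is pushed more than 30 mm (distance of any of jar, spool_a, spool_b, badge_tin, hoop, tape_measure from where it was at the start of the episode above 0.03 m).
It also fails if it takes over 72 s, if anything falls off the work surface, if the arm or the gripper's body presses on something with over 40 N, if the wrist force passes 120 N, or if a joint passes its speed limit or range.

### The arm

A 7-joint arm with a two-finger parallel gripper is mounted at the origin on the work surface. World frame = base frame: x ahead of the robot, y to its left, z up, the work surface at z = 0. Lengths are in mm, angles in rad, forces in N, time in s.
With the tool pointing down it reaches from about 425 to 800 mm from the base axis. Payload 8.3 kg.
Tool frame: the origin (TCP) lies midway between the tips of the shut fingers; the grasp point (between the pads) lies 19 mm behind it; z points along the fingers, y is the line along which they close (so a half turn about z gives the same grasp; the last joint's range is limited). The gripper opens to 85 mm and grips with 20 to 120 N. Pads are 22 mm wide; open, the fingers measure 114 mm over their backs; the gripper's body (76 mm by 85 mm) begins 54 mm behind the grasp point. The pads swing forward as they close: fully open they stand 13 mm farther back than shut.
Start: joints at [-1.301, 0.383, 0.016, 1.37, -0.006, 1.388, -0.046], TCP at [204.129, 590.706, 231.279] pointing down, gripper open.
Joint ranges: [-2.95, 2.95], [-0.25, 2.06], [-1.52, 1.56], [0.18, 2.33], [-1.44, 4.58], [0.02, 2.06], [-3.01, 3.01]. Speed limits (rad/s): [2.39, 2.39, 3.01, 3.01, 3.14, 3.14, 3.14].

### API

Orientations are given as a unit quaternion [w, x, y, z].
In Python, from rig import ctrl gives the robot as it stands.
- The arm moves only by the shell command python3 -m jog 'ROWS' [FORCE]. ROWS is JSON, a list of rows, each an object with "delta_pos": the shift along the tool's x, y, z in units of 2.5 cm (1.0 is 2.5 cm), a list of three; "turn": the turn about the tool's z in units of 6 degrees (1.0 is 6 degrees); "claw": the opening, from 0 (shut) to 1 (fully open). A call has 1 to 12 rows; each row shifts and turns the commanded pose from where the row before left it, along the tool's axes as they then stand; what a row does not reach is not made up. A row lasts 1/10 s, in which the tool goes at most 50 mm and 8.59 degrees, less where a joint would pass 70% of its speed; a pose out of reach is approached as far as the arm can. A call with a number of a shift or a turn outside -1 to 1 is refused whole. A call with a gripper value outside its range is refused whole. The fingers move at their own pace and stop on an object; FORCE is the grip in N (left out, the last holds). Time passes only in rows, so rows that do not move let the fingers close. It gives the time, the measured TCP pose, the force, the opening and the grip force at its end, in the units of the state.
- ctrl.get_obs(): the state, without advancing time (a new reading comes with each control period).
- ctrl.capture(name): name is "scene" or "top" or "wrist"; returns a dict with "image" (400x640x3 uint8, red, green, blue), "fx", "fy", "cx", "cy" (pixels), "R" (3x3) and "t" (3): a world point X has camera coordinates R X + t; the wrist camera has in their place "tool_from_camera" (4x4, takes a point from camera to tool coordinates, whose origin is the TCP and whose axes are the flange's). Camera axes: x right, y down, z forward; pixel columns grow to the right and rows downward; lengths in mm; the calibration is good to about 2 mm. A picture is of the moment at which its call begins: read the wrist's pose just before it. There is no depth.
- ctrl.hand_in(): hands the job in; it is judged then, once.
The state is a dict: "time": time; "joint_pos": joint angles; "joint_vel": joint speeds; "tau": joint torques, N m; "eef_pos": TCP position; "tcp_rot": TCP orientation; "ft_force": force on the tool from outside, world axes, zero at the start; "ft_torque": the same for the moment, N m; "gripper_width": finger opening in mm; "grasp_force": force on a finger pad.
Only numpy, scipy, OpenCV 4.12 (cv2) and the standard library are available. Lean on these libraries where they do the work, as an engineer would, in place of code of your own. Each camera call takes 0.05 s, during which the arm holds its last target. There are 200 camera calls.

## Working session

There is one attempt and no reset: what is moved stays moved. The work goes in short steps, Python scripts to look and compute and a shell command to move; the robot and the scene stay as the last step left them, time stands still between calls to the robot, and variables do not carry over. Pictures are saved under pics/ and viewed, at most 10 in all, crops included, and the job is handed in when it is done.

```bash
mkdir -p pics; ls
cat > h.py <<'E'
import numpy as np, cv2
from rig import ctrl
from scipy.spatial.transform import Rotation as Ro
def cap(n):
    o=ctrl.get_obs(); c=ctrl.capture(n); c['o']=o
    if n=='wrist':
        q=o['tcp_rot']; Rt=Ro.from_quat([q[1],q[2],q[3],q[0]]).as_matrix()
        T=np.array(c['tool_from_camera']); Rw=Rt@T[:3,:3]; ctr=Rt@T[:3,3]+np.array(o['eef_pos'])
        c['R']=Rw.T; c['t']=-Rw.T@ctr
    c['R']=np.array(c['R']);c['t']=np.array(c['t'])
    return c
def ray(c,u,v):
    d=c['R'].T@np.array([(u-c['cx'])/c['fx'],(v-c['cy'])/c['fy'],1]); return -c['R'].T@c['t'],d/np.linalg.norm(d)
def onz(c,u,v,z):
    o,d=ray(c,u,v); return o+d*(z-o[2])/d[2]
def proj(c,X):
    p=c['R']@np.array(X,float)+c['t']; return np.array([c['fx']*p[0]/p[2]+c['cx'],c['fy']*p[1]/p[2]+c['cy']])
def tri(c1,p1,c2,p2):
    a,d=ray(c1,*p1);b,e=ray(c2,*p2)
    s=np.linalg.lstsq(np.stack([d,-e],1),b-a,rcond=None)[0]
    return (a+d*s[0]+b+e*s[1])/2,np.linalg.norm(a+d*s[0]-b-e*s[1])
def save(c,n): cv2.imwrite('pics/'+n+'.png',c['image'][:,:,::-1])
E
python3 - <<'E'
from h import *
s=cap('scene');t=cap('top');w=cap('wrist')
import pickle;pickle.dump((s,t,w),open('c0.pkl','wb'))
save(s,'s0');save(t,'t0');save(w,'w0')
for c in(s,t,w):print((-c['R'].T@c['t']).round(), c['fx'],c['R'][2].round(2))
print(w['tool_from_camera'],ctrl.get_obs())
E
```

```text
pics
[1311.  686.  867.] 379.8236144848558 [-0.58 -0.53 -0.63]
[ 333.   36. 1385.] 437.5888889448402 [ 0.19 -0.   -0.98]
[133. 614. 373.] 300.07762692687425 [ 0.28 -0.1  -0.96]
[[-8.25482421e-04 -9.55201661e-01 -2.95954566e-01  7.51243988e+01]
 [ 9.99999016e-01 -1.12412641e-03  8.38932178e-04 -8.07751243e-01]
 [-1.13403975e-03 -2.95953582e-01  9.55201650e-01 -1.43016918e+02]
 [ 0.00000000e+00  0.00000000e+00  0.00000000e+00  1.00000000e+00]] {'time': 0.15, 'joint_pos': array([-1.30093471,  0.38405357,  0.0164166 ,  1.37089408, -0.00633529,
        1.38819717, -0.04647457]), 'joint_vel': array([ 0.00024992, -0.00129754, -0.0007347 , -0.00267539,  0.00037633,
       -0.00041151,  0.00143147]), 'tau': array([ 1.85377467e-03, -6.28152609e+01,  8.45432617e-01, -3.72164726e+01,
        1.67878572e-02,  1.09581414e-02, -3.17017589e-05]), 'eef_pos': array([204.00600996, 590.36338628, 230.51201925]), 'tcp_rot': array([-1.28261128e-04,  1.65592083e-01,  9.86194046e-01, -7.40897347e-04]), 'ft_force': array([-0.10486674,  0.40478183, -0.08986903]), 'ft_torque': array([-0.030824  ,  0.02846079, -0.03298111]), 'grasp_force': 0.0, 'gripper_width': 85.66838369713305}
```

View pics/s0.png

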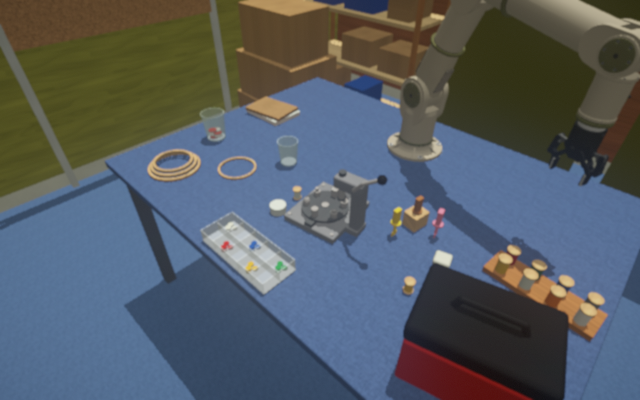

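View pics/t0.png

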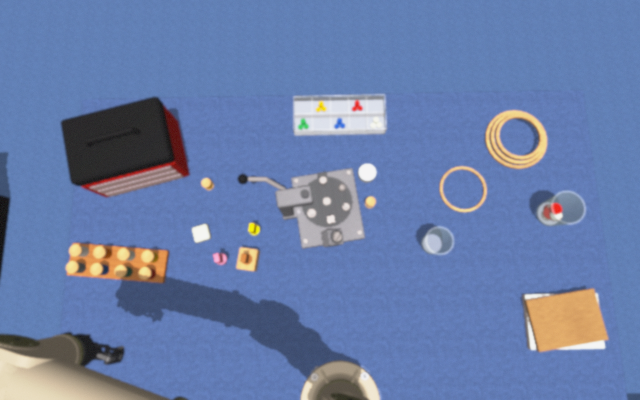

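The scene view shows the press at about (328,205), with its column on the left of the robot and the stand with the wooden driver at (416,215) between two decoys, yellow and pink. The top view shows the disc at about (326,200), the screw at (335,237), the stand at (247,258) and the jar at (437,240).

Run:
```python
from h import *
import pickle;s,t,w=pickle.load(open('c0.pkl','rb'))
a=cv2.resize(t['image'][155:275,225:385],None,fx=5,fy=5,interpolation=cv2.INTER_CUBIC)
cv2.imwrite('pics/t0c.png',a[:,:,::-1])
for n,p,z in [('disc',(326,200),46),('standtop',(247,258),55),('screw',(335,237),45),('jar',(437,240),50),('tin',(368,172),30),('tape',(201,233),22),('spa',(371,202),40),('yel',(254,229),60),('pink',(220,258),60)]:print(n,onz(t,*p,z).round())
```

```text
disc [598.  29.  46.]
standtop [422. 271.  55.]
screw [482.   4.  45.]
jar [ 466. -307.   50.]
tin [ 690. -107.   30.]
tape [505. 422.  22.]
spa [ 590. -112.   40.]
yel [509. 250.  60.]
pink [423. 352.  60.]
```

View pics/t0c.png

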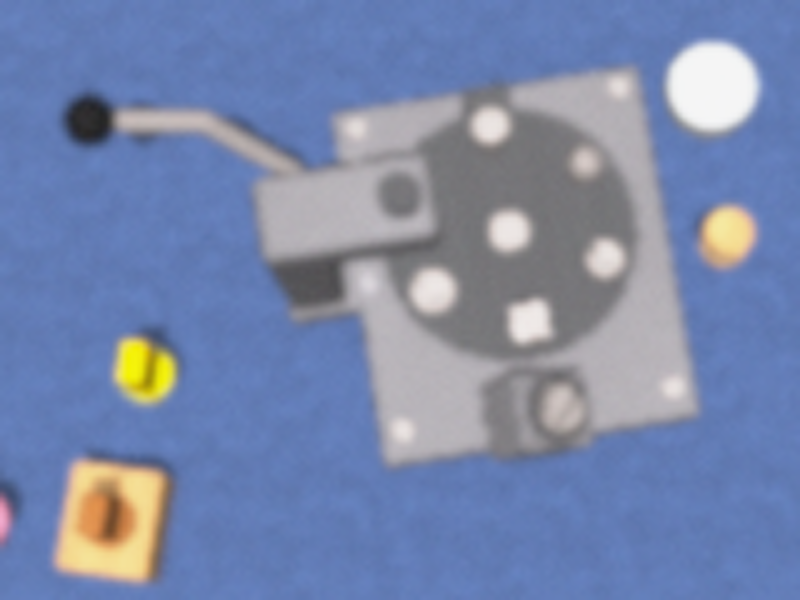

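The crop shows the square die at (530,320), close to midway between clicks, and the press yaw at about +8°. I will move round the lever and hover above the turret.

```bash
r='{"delta_pos":[-1,-0.76,0],"turn":0,"claw":0}'; 
python3 -m jog '[{"delta_pos":[-1,-0.76,0],"turn":0,"claw":0},{"delta_pos":[-1,-0.76,0],"turn":0,"claw":0},{"delta_pos":[-1,-0.76,0],"turn":0,"claw":0},{"delta_pos":[-1,-0.76,0],"turn":0,"claw":0},{"delta_pos":[-1,-0.76,0],"turn":0,"claw":0},{"delta_pos":[-1,-0.76,0],"turn":0,"claw":0},{"delta_pos":[-1,-0.76,0],"turn":0,"claw":0},{"delta_pos":[-1,-0.76,0],"turn":0,"claw":0},{"delta_pos":[-1,-0.76,0],"turn":0,"claw":0},{"delta_pos":[-1,-0.76,0],"turn":0,"claw":0},{"delta_pos":[-1,-0.76,0],"turn":0,"claw":0},{"delta_pos":[-1,-0.76,0],"turn":0,"claw":0}]'
python3 - <<'E'
from h import *
c=cap('wrist');import pickle;pickle.dump(c,open('wst.pkl','wb'));save(c,'wst')
E
```

```text
time: 1.35
eef_pos: [413.6, 276.0, 231.1]
tcp_rot: [-0.0, 0.166, 0.986, -0.0]
ft_force: [-0.2, -0.1, -0.3]
gripper_width: -0.1
grasp_force: 0.0
```

```bash
python3 -m jog '[{"delta_pos":[-0.42,-0.83,0],"turn":0,"claw":0},{"delta_pos":[-0.42,-0.83,0],"turn":0,"claw":0},{"delta_pos":[-0.42,-0.83,0],"turn":0,"claw":0},{"delta_pos":[-0.42,-0.83,0],"turn":0,"claw":0},{"delta_pos":[-0.42,-0.83,0],"turn":0,"claw":0},{"delta_pos":[-0.42,-0.83,0],"turn":0,"claw":0},{"delta_pos":[-0.42,-0.83,0],"turn":0,"claw":0},{"delta_pos":[-0.42,-0.83,0],"turn":0,"claw":0},{"delta_pos":[-0.42,-0.83,0],"turn":0,"claw":0},{"delta_pos":[-0.42,-0.83,0],"turn":0,"claw":0},{"delta_pos":[-0.42,-0.83,0],"turn":0,"claw":0},{"delta_pos":[-0.42,-0.83,0],"turn":0,"claw":0}]'
python3 -m jog '[{"delta_pos":[-0.91,0.06,0],"turn":0,"claw":0},{"delta_pos":[-0.91,0.06,0],"turn":0,"claw":0},{"delta_pos":[-0.91,0.06,0],"turn":0,"claw":0},{"delta_pos":[-0.91,0.06,0],"turn":0,"claw":0},{"delta_pos":[-0.91,0.06,0],"turn":0,"claw":0},{"delta_pos":[0,0,0],"turn":1,"claw":0},{"delta_pos":[0,0,0],"turn":1,"claw":0},{"delta_pos":[0,0,0],"turn":1,"claw":0},{"delta_pos":[0,0,0],"turn":1,"claw":0},{"delta_pos":[0,0,0],"turn":1,"claw":0},{"delta_pos":[0,0,0],"turn":1,"claw":0},{"delta_pos":[0,0,0],"turn":1,"claw":0}]'
python3 -m jog '[{"delta_pos":[0,0,0],"turn":1,"claw":0},{"delta_pos":[0,0,0],"turn":1,"claw":0},{"delta_pos":[0,0,0],"turn":1,"claw":0},{"delta_pos":[0,0,0],"turn":1,"claw":0},{"delta_pos":[0,0,0],"turn":1,"claw":0},{"delta_pos":[0,0,0],"turn":1,"claw":0},{"delta_pos":[0,0,0],"turn":1,"claw":0},{"delta_pos":[0,0,0],"turn":1,"claw":0},{"delta_pos":[0,0,0],"turn":1,"claw":0},{"delta_pos":[0,0,0],"turn":0,"claw":0},{"delta_pos":[0,0,0],"turn":0,"claw":0}]'
python3 - <<'E'
from h import *
import pickle
c=cap('wrist');pickle.dump(c,open('w1.pkl','wb'));save(c,'w1');a=c['o'];print(a['eef_pos'],a['tcp_rot'],a['joint_pos'].round(2))
b=pickle.load(open('wst.pkl','rb'))
cv2.imwrite('pics/w1b.png',np.vstack([cv2.resize(x['image'],(480,300)) for x in(c,b)])[:,:,::-1])
E
```

```text
time: 2.6
eef_pos: [450.8, -0.1, 231.2]
tcp_rot: [-0.0, 0.166, 0.986, 0.0]
ft_force: [-0.1, -0.5, 0.1]
gripper_width: 0.1
grasp_force: 0.0
time: 3.8
eef_pos: [560.8, -29.1, 231.0]
tcp_rot: [-0.0, 0.51, 0.86, -0.0]
ft_force: [-0.3, -0.7, 0.1]
gripper_width: 0.4
grasp_force: 0.0
time: 4.9
eef_pos: [560.8, -29.1, 231.1]
tcp_rot: [-0.0, 0.843, 0.538, -0.0]
ft_force: [-0.8, -0.7, -1.2]
gripper_width: -0.0
grasp_force: 0.0
[560.82732031 -29.09181443 231.09586026] [-6.47891444e-05  8.42807651e-01  5.38214839e-01 -2.15333351e-04] [-0.68  0.31  0.85  1.58 -0.24  1.36 -0.23]
```

View pics/w1b.png

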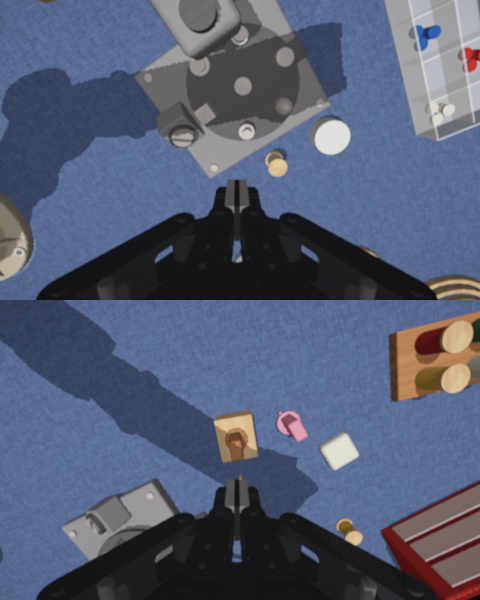

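The upper half shows the turret with the hub at (243,86), the square die at (204,114) and the screw at (181,134), at 480-px scale. The lower half shows the stand at (236,437), with the handle leaning towards the camera.

Run:
```python
from h import *
import pickle
c=pickle.load(open('w1.pkl','rb'));k=4/3
P=[onz(c,u*k,v*k,76)[:2] for u,v in [(204,114),(247,130),(284,105),(285,57),(240,34),(199,66)]]
ctr=np.mean(P,0);print('die centre',ctr)
for p in P:print(p.round(1),np.hypot(*(p-ctr)).round(1),np.degrees(np.arctan2(*(p-ctr)[::-1])).round(1))
B=[onz(c,u*k,v*k,24)[:2] for u,v in [(148,76),(322,103),(213,168)]]
print(np.round(B,1)); d=B[2]-B[0];print('base -y dir deg',np.degrees(np.arctan2(d[1],d[0])));d=B[1]-B[2];print('base +x dir',np.degrees(np.arctan2(d[1],d[0])),'ctr',(B[0]+B[1])/2)
print('hub',onz(c,243*k,86*k,50))
a=cv2.resize(c['image'][30:240,170:450],None,fx=2.8,fy=2.8,interpolation=cv2.INTER_CUBIC);cv2.imwrite('pics/w1c.png',a[:,:,::-1])
```

```text
die centre [596.73799101  27.6830402 ]
[534.9  16.7] 62.8 -170.0
[577.7 -26.9] 57.9 -109.2
[635.2 -16.9] 58.9 -49.2
[657.7  37.1] 61.7 8.7
[618.1  83.7] 60.0 69.1
[556.8  72.5] 60.0 131.8
[[475.6  97.9]
 [696.6 -48.3]
 [497.  -73.6]]
base -y dir deg -82.864793804237
base +x dir 7.220604487407002 ctr [586.10132241  24.79682972]
hub [596.86822845  26.55877497  50.        ]
```

View pics/w1c.png

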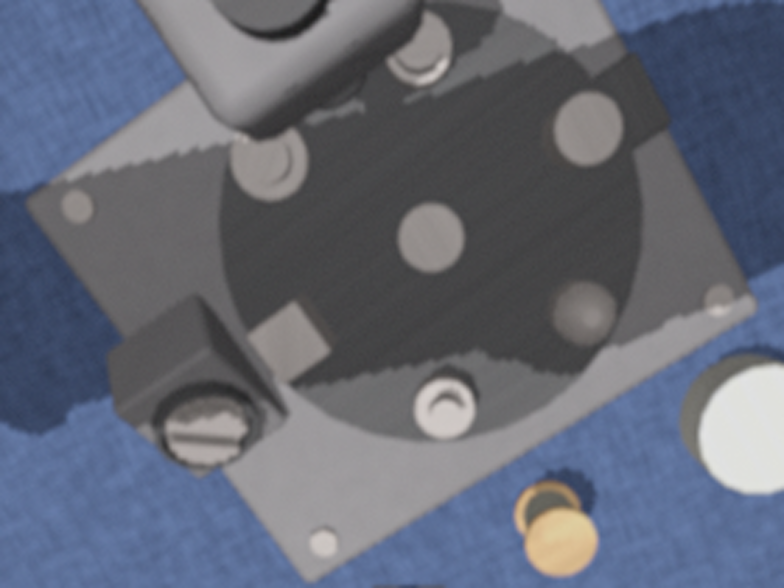

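```bash
python3 -m jog '[{"delta_pos":[0,0,0],"turn":-0.73,"claw":0},{"delta_pos":[0.66,0.76,0],"turn":0,"claw":0},{"delta_pos":[0.66,0.76,0],"turn":0,"claw":0},{"delta_pos":[0.66,0.76,0],"turn":0,"claw":0},{"delta_pos":[0.66,0.76,0],"turn":0,"claw":0},{"delta_pos":[0,0,1],"turn":0,"claw":0},{"delta_pos":[0,0,1],"turn":0,"claw":0},{"delta_pos":[0,0,1],"turn":0,"claw":0},{"delta_pos":[0,0,1],"turn":0,"claw":0},{"delta_pos":[0,0,0.5],"turn":0,"claw":0},{"delta_pos":[0,0,0.5],"turn":0,"claw":0},{"delta_pos":[0,0,0],"turn":0,"claw":0}]'
python3 -m jog '[{"delta_pos":[0,0,0.7],"turn":0,"claw":0},{"delta_pos":[0,0,0.7],"turn":0,"claw":0},{"delta_pos":[0,0,0.68],"turn":0,"claw":0},{"delta_pos":[0,0,0],"turn":0.5,"claw":0}]'
```

```text
time: 6.15
eef_pos: [654.6, 5.7, 104.9]
tcp_rot: [-0.001, 0.822, 0.569, -0.001]
ft_force: [-0.4, 0.1, -0.2]
gripper_width: -0.1
grasp_force: 0.0
time: 6.55
eef_pos: [654.3, 5.8, 52.3]
tcp_rot: [-0.001, 0.837, 0.547, -0.001]
ft_force: [-0.0, 0.5, -0.8]
gripper_width: 0.2
grasp_force: 0.0
```

```bash
python3 -m jog '[{"delta_pos":[-0.26,0,0],"turn":1,"claw":0},{"delta_pos":[-0.26,0,0],"turn":1,"claw":0},{"delta_pos":[-0.26,0,0],"turn":1,"claw":0},{"delta_pos":[-0.26,0,0],"turn":1,"claw":0},{"delta_pos":[-0.26,0,0],"turn":1,"claw":0},{"delta_pos":[-0.26,0,0],"turn":1,"claw":0},{"delta_pos":[-0.26,0,0],"turn":1,"claw":0},{"delta_pos":[-0.26,0,0],"turn":1,"claw":0}]'
python3 -m jog '[{"delta_pos":[-0.13,0,0],"turn":0.5,"claw":0},{"delta_pos":[-0.13,0,0],"turn":0.5,"claw":0},{"delta_pos":[-0.13,0,0],"turn":0.5,"claw":0},{"delta_pos":[-0.13,0,0],"turn":0.5,"claw":0},{"delta_pos":[-0.13,0,0],"turn":0.5,"claw":0},{"delta_pos":[-0.13,0,0],"turn":0.5,"claw":0},{"delta_pos":[-0.13,0,0],"turn":0.5,"claw":0},{"delta_pos":[-0.13,0,0],"turn":0.5,"claw":0}]'
python3 - <<'E'
from h import *
p=ctrl.get_obs()['eef_pos'][:2]-np.array([597,27.5]);print(np.hypot(*p),np.degrees(np.arctan2(p[1],p[0])))
E
```

```text
time: 7.35
eef_pos: [623.5, -29.5, 55.5]
tcp_rot: [0.001, 0.987, 0.158, 0.004]
ft_force: [25.5, 2.3, -16.0]
gripper_width: 0.1
grasp_force: 12.4
time: 8.15
eef_pos: [595.9, -34.9, 55.5]
tcp_rot: [0.001, 0.999, -0.051, 0.002]
ft_force: [4.3, -2.9, -0.5]
gripper_width: -0.4
grasp_force: 2.0
62.42855750341279 -90.9651740810311
```

```bash
python3 -m jog '[{"delta_pos":[-0.13,0,0],"turn":0.5,"claw":0},{"delta_pos":[-0.13,0,0],"turn":0.5,"claw":0},{"delta_pos":[-0.13,0,0],"turn":0.5,"claw":0},{"delta_pos":[-0.13,0,0],"turn":0.5,"claw":0},{"delta_pos":[-0.13,0,0],"turn":0.5,"claw":0},{"delta_pos":[-0.13,0,0],"turn":0.5,"claw":0},{"delta_pos":[-0.13,0,0],"turn":0.5,"claw":0},{"delta_pos":[0,0,0],"turn":0,"claw":0},{"delta_pos":[0.1,0,0],"turn":0,"claw":0},{"delta_pos":[0.1,0,0],"turn":0,"claw":0}]'
python3 -m jog '[{"delta_pos":[0,0,-0.6],"turn":0,"claw":0},{"delta_pos":[0,0,-1],"turn":0,"claw":0},{"delta_pos":[0,0,-1],"turn":0,"claw":0},{"delta_pos":[0,0,-1],"turn":0,"claw":0},{"delta_pos":[0,0,-1],"turn":0,"claw":0},{"delta_pos":[0,0,-1],"turn":0,"claw":0},{"delta_pos":[0,0,-1],"turn":0,"claw":1},{"delta_pos":[0,0,-0.4],"turn":0,"claw":1},{"delta_pos":[0,0,0],"turn":0,"claw":1}]'
python3 - <<'E'
from h import *
import pickle
c=cap('wrist');pickle.dump(c,open('w2.pkl','wb'));save(c,'w2');a=c['o'];print(a['eef_pos'],a['tcp_rot'],a['joint_pos'].round(2))
E
```

```text
time: 9.15
eef_pos: [577.3, -30.3, 54.5]
tcp_rot: [-0.0, 0.973, -0.23, 0.0]
ft_force: [-0.4, 0.2, 0.2]
gripper_width: 0.0
grasp_force: 0.0
time: 10.05
eef_pos: [577.5, -31.0, 231.1]
tcp_rot: [-0.0, 0.973, -0.231, 0.001]
ft_force: [-0.1, -1.1, -1.0]
gripper_width: 43.4
grasp_force: 0.0
[577.49119708 -30.96204317 231.0797253 ] [-3.38067851e-04  9.73000550e-01 -2.30798761e-01  1.32154179e-03] [-0.89  0.56  1.3   1.54 -0.54  1.45 -1.6 ]
```

View pics/w2.png

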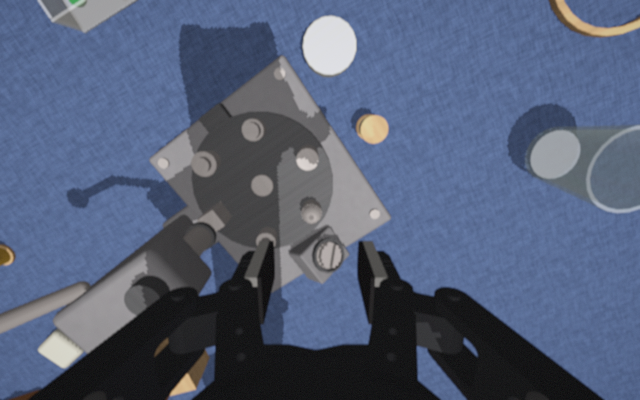

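The picture shows the square die under the head at about (215,217), the other dies at (252,129), (307,159), (311,211), (265,242) and (204,163), and the screw at (329,254) with its slot near vertical.

Run:
```python
from h import *
import pickle
a=pickle.load(open('w1.pkl','rb'));c=pickle.load(open('w2.pkl','rb'))
ax=np.array([597,27.5])
for u,v in [(252,129),(307,159),(311,211),(265,242),(204,163)]:
    p=onz(c,u,v,76)[:2]-ax;print((p+ax).round(1),np.hypot(*p).round(1),np.degrees(np.arctan2(p[1],p[0])).round(1)%60)
B=[onz(c,u,v,24)[:2] for u,v in [(280,73),(163,162),(375,213)]];print(np.round(B,1),'ctr',(B[1]+B[2])/2)
for d in(B[0]-B[2],B[0]-B[1]):print(np.degrees(np.arctan2(d[1],d[0])))
X,e=tri(a,(243.2,184.3),c,(329,254));print('screw',X.round(1),e)
n=np.array([.072,-.569,.819]);n/=np.linalg.norm(n)
def onp(c,u,v):
    o,d=ray(c,u,v);return o+d*((X-o)@n)/(d@n)
ims=[c['image'][220:290,290:370],a['image'][150:220,205:285]]
m=np.hstack([cv2.resize(i,(400,350),interpolation=cv2.INTER_CUBIC) for i in ims]);cv2.imwrite('pics/sc.png',m[:,:,::-1])
p,q=[onp(a,170+u/2.8,30+v/2.8) for u,v in((165,437),(240,440))];d=q-p;print('slot',d/np.linalg.norm(d),np.linalg.norm(d))
```

```text
[ 6.537e+02 -4.000e-01] 63.2 33.8
[603.6 -34.7] 62.6 36.099999999999994
[552.7 -13.3] 60.2 42.69999999999999
[543.4  47.6] 57.3 39.400000000000006
[646.5  59.5] 59.0 32.9
[[693.  -46.1]
 [669.7 123.9]
 [498.8 -73.8]] ctr [584.25359018  25.04560601]
8.144151023305012
-82.19426244885034
screw [484.8  -3.3  48.6] 1.9758740847471097
slot [ 0.74411593 -0.51620835 -0.42405238] 30.122561980285887
```

View pics/sc.png

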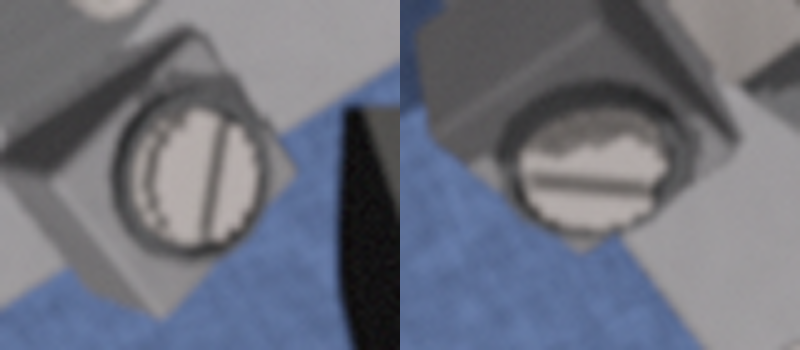

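The turret is home: the die angles are 37° mod 60, against about 37.7° expected. The jog only turns about the vertical, so I will have to tilt the driver inside the grip. First I measure the stand from the stored view.

```bash
cat >> h.py <<'E'
def stand(c,z=55,box=None,lo=(5,60,120),hi=(28,255,255)):
    hsv=cv2.cvtColor(c['image'],cv2.COLOR_RGB2HSV);m=cv2.inRange(hsv,lo,hi)
    if box is not None:
        k=np.zeros_like(m);u0,v0,u1,v1=box;k[v0:v1,u0:u1]=255;m&=k
    cs,_=cv2.findContours(m,cv2.RETR_EXTERNAL,cv2.CHAIN_APPROX_NONE);q=max(cs,key=cv2.contourArea)
    P=np.array([onz(c,*p[0],z)[:2] for p in q],np.float32)
    return cv2.minAreaRect(P),cv2.boundingRect(q),cv2.contourArea(q)
E
python3 - <<'E'
from h import *
import pickle
c=pickle.load(open('wst.pkl','rb'));hsv=cv2.cvtColor(c['image'],cv2.COLOR_RGB2HSV)
for u in range(276,356,8):print([tuple(int(i) for i in hsv[v,u]) for v in(155,170,185,200)])
print(stand(c,55,(260,130,360,240)),stand(c,55,(260,130,360,240),(5,60,150)))
a,b=pickle.load(open('w1.pkl','rb')),pickle.load(open('w2.pkl','rb'));print('screw',tri(a,(244,186.8),b,(331.6,255.4)))
E
```

```text
[(110, 109, 110), (109, 108, 106), (110, 106, 99), (111, 110, 102)]
[(110, 100, 160), (110, 116, 97), (110, 108, 102), (110, 108, 106)]
[(17, 107, 122), (17, 93, 195), (17, 100, 156), (126, 39, 99)]
[(17, 105, 121), (19, 81, 223), (14, 128, 126), (17, 102, 153)]
[(16, 105, 124), (18, 87, 219), (13, 143, 102), (13, 145, 118)]
[(18, 95, 171), (18, 90, 203), (12, 150, 102), (13, 143, 130)]
[(17, 89, 213), (18, 83, 223), (13, 145, 125), (15, 112, 123)]
[(17, 87, 217), (18, 86, 217), (18, 85, 219), (17, 101, 157)]
[(110, 101, 152), (110, 114, 132), (13, 69, 162), (17, 98, 174)]
[(110, 98, 158), (110, 100, 156), (111, 99, 155), (110, 109, 101)]
(((418.6381530761719, 272.326904296875), (55.088382720947266, 70.46512603759766), 80.85252380371094), (285, 148, 58, 68), 2557.0) (((420.7131652832031, 271.9927673339844), (55.088382720947266, 64.2911376953125), 80.85252380371094), (285, 152, 58, 63), 1802.0)
screw (array([485.00706302,  -5.93032107,  53.5540745 ]), np.float64(0.2576575980625203))
```

```bash
python3 -m jog '[{"delta_pos":[-0.92,-0.67,0],"turn":-1,"claw":0.47},{"delta_pos":[0,0,0],"turn":1,"claw":0.47}]' >/dev/null
python3 - <<'E'
from h import *
import pickle
s,t,w=pickle.load(open('c0.pkl','rb'))
def blob(c,lo,hi):
    m=cv2.inRange(cv2.cvtColor(c['image'],cv2.COLOR_RGB2HSV),lo,hi);m[:130]=0;m[:, :150]=0;m[270:]=0;M=cv2.moments(m,True);print(M['m00']);return M['m10']/M['m00'],M['m01']/M['m00']
for n,lo,hi in(('yellow',(24,150,120),(34,255,255)),('pink',(150,60,120),(175,255,255))):
    p,q=blob(s,lo,hi),blob(t,lo,hi);print(n,p,q,tri(s,p,t,q))
print('ball',tri(s,(382,180),t,(243,179)))
o=ctrl.get_obs();print(o['eef_pos'],o['tcp_rot'],o['gripper_width'])
E
```

```text
61.0
89.0
yellow (358.0983606557377, 229.37704918032787) (253.58426966292134, 228.34831460674158) (array([551.0864525 , 212.69180552,  22.04563984]), np.float64(113.7858917270709))
130.0
151.0
pink (438.9076923076923, 218.8923076923077) (250.39735099337747, 253.158940397351) (array([417.63074759, 303.86579539,  47.74492872]), np.float64(90.91204974111722))
ball (array([612.87629011, 247.64626481, 271.80924462]), np.float64(2.422182974140335))
[562.62459909  -1.9928199  227.6282065 ] [-6.23836540e-04  9.73727120e-01 -2.27711244e-01 -1.64187459e-03] 40.17013698394775
```

```bash
python3 -m jog '[{"delta_pos":[-0.9,-0.665,0],"turn":0,"claw":0.47},{"delta_pos":[-0.9,-0.665,0],"turn":0,"claw":0.47},{"delta_pos":[-0.9,-0.665,0],"turn":0,"claw":0.47},{"delta_pos":[-0.9,-0.665,0],"turn":0,"claw":0.47},{"delta_pos":[-0.9,-0.665,0],"turn":0,"claw":0.47},{"delta_pos":[-0.9,-0.665,0],"turn":0,"claw":0.47},{"delta_pos":[-0.9,-0.665,0],"turn":0,"claw":0.47},{"delta_pos":[-0.9,-0.665,0],"turn":0,"claw":0.47},{"delta_pos":[-0.9,-0.665,0],"turn":0,"claw":0.47},{"delta_pos":[-0.9,-0.665,0],"turn":0,"claw":0.47},{"delta_pos":[-0.9,-0.665,0],"turn":0,"claw":0.47},{"delta_pos":[0,0,0],"turn":-1,"claw":0.47}]'
python3 -m jog '[{"delta_pos":[0,0,0],"turn":-1,"claw":0.47},{"delta_pos":[0,0,0],"turn":-1,"claw":0.47},{"delta_pos":[0,0,0],"turn":-1,"claw":0.47},{"delta_pos":[0,0,0],"turn":-1,"claw":0.47},{"delta_pos":[0,0,0],"turn":-1,"claw":0.47},{"delta_pos":[0,0,0],"turn":-1,"claw":0.47},{"delta_pos":[0,0,0],"turn":-1,"claw":0.47},{"delta_pos":[0,0,0],"turn":-1,"claw":0.47},{"delta_pos":[0,0,0],"turn":-1,"claw":0.47},{"delta_pos":[0,0,0],"turn":-1,"claw":0.47},{"delta_pos":[0,0,0],"turn":-1,"claw":0.47},{"delta_pos":[0,0,0],"turn":-1,"claw":0.47}]'
python3 -m jog '[{"delta_pos":[0,0,0],"turn":-1,"claw":0.47},{"delta_pos":[0,0,0],"turn":-1,"claw":0.47},{"delta_pos":[0,0,0],"turn":-1,"claw":0.47},{"delta_pos":[0,0,0],"turn":-1,"claw":0.47},{"delta_pos":[0,0,0],"turn":-1,"claw":0.47},{"delta_pos":[0,0,0],"turn":-1,"claw":0.47},{"delta_pos":[0,0,0],"turn":-1,"claw":0.47},{"delta_pos":[0,0,0],"turn":-1,"claw":0.47},{"delta_pos":[0,0,0],"turn":-1,"claw":0.47},{"delta_pos":[0,0,0],"turn":-1,"claw":0.47},{"delta_pos":[0,0,0],"turn":-1,"claw":0.47},{"delta_pos":[0,0,0],"turn":-1,"claw":0.47}]'
python3 -m jog '[{"delta_pos":[0,0,0],"turn":-1,"claw":0.47},{"delta_pos":[0,0,0],"turn":-1,"claw":0.47},{"delta_pos":[0,0,0],"turn":-1,"claw":0.47},{"delta_pos":[0,0,0],"turn":-1,"claw":0.47},{"delta_pos":[0,0,0],"turn":-1,"claw":0.47},{"delta_pos":[0,0,0],"turn":-1,"claw":0.47},{"delta_pos":[0,0,0],"turn":-1,"claw":0.47},{"delta_pos":[0,0,0],"turn":-0.9,"claw":0.47},{"delta_pos":[0,0,0],"turn":0,"claw":0.47},{"delta_pos":[0,0,0],"turn":0,"claw":0.47}]'
python3 - <<'E'
from h import *
import pickle
s,t,w=pickle.load(open('c0.pkl','rb'))
print('yellow',tri(s,(396,221),t,(254,229)),'pink',tri(s,(438,222),t,(220,258)))
c=cap('wrist');o=c['o'];pickle.dump(c,open('w3.pkl','wb'));save(c,'w3')
q=o['tcp_rot'];print(o['eef_pos'],q,2*np.degrees(np.arctan2(q[2],q[1])),o['joint_pos'].round(2),o['gripper_width'])
print(stand(c,55),stand(c,55,None,(5,60,150)))
E
```

```text
time: 11.5
eef_pos: [421.9, 273.7, 227.5]
tcp_rot: [0.001, 0.984, -0.176, -0.001]
ft_force: [-0.4, 0.4, -0.0]
gripper_width: 40.1
grasp_force: 0.0
time: 12.7
eef_pos: [424.0, 269.2, 228.0]
tcp_rot: [0.0, 0.9, 0.435, -0.001]
ft_force: [0.5, -0.7, 0.1]
gripper_width: 40.2
grasp_force: 0.0
time: 13.9
eef_pos: [423.9, 269.2, 227.9]
tcp_rot: [-0.0, 0.473, 0.881, -0.001]
ft_force: [0.1, 0.1, 0.5]
gripper_width: 40.0
grasp_force: 0.0
time: 14.9
eef_pos: [424.3, 269.3, 228.4]
tcp_rot: [-0.001, 0.082, 0.997, -0.001]
ft_force: [0.1, -0.4, -0.1]
gripper_width: 40.8
grasp_force: 0.0
yellow (array([508.44460432, 252.33888537,  58.69833908]), np.float64(3.982361421506843)) pink (array([422.7322488 , 352.38327616,  61.38219366]), np.float64(2.2139320723027494))
[424.29028555 269.25094567 228.44620115] [-5.27417019e-04  8.22335849e-02  9.96612775e-01 -5.79529041e-04] 170.56606935288715 [-1.4   0.15  0.87  1.73 -0.11  1.32  0.89] 40.76815352818726
(((407.4548645019531, 559.0338134765625), (109.42845916748047, 93.31314086914062), 84.35154724121094), (535, 65, 105, 96), 7507.0) (((407.038818359375, 555.0716552734375), (100.07975006103516, 92.90428161621094), 83.94398498535156), (535, 65, 105, 96), 7048.5)
```

View pics/w3.png

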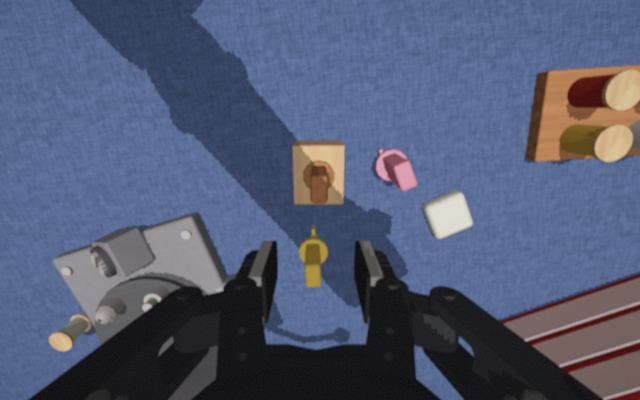

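The view shows the stand at (319,172) with the wooden handle over it, narrow across the finger direction and aligned with the tool. The yellow decoy is at (314,255).

Run:
```python
from h import *
import pickle
c=pickle.load(open('w3.pkl','rb'))
for v in(120,140,150): print(stand(c,55,(280,130,355,212),(5,60,v)))
print(stand(c,113,(280,130,355,212),(5,125,90),(16,255,175)))
```

```text
(((419.2247619628906, 272.19219970703125), (53.821041107177734, 68.07023620605469), 80.81954956054688), (293, 141, 51, 63), 2817.0)
(((420.7131652832031, 272.0870666503906), (53.549434661865234, 64.99105834960938), 80.83367919921875), (293, 144, 51, 60), 1907.5)
(((420.67266845703125, 272.4980773925781), (52.843711853027344, 62.7099609375), 80.524169921875), (294, 145, 50, 58), 1706.5)
(((414.6731872558594, 271.3199462890625), (26.201875686645508, 35.56111145019531), 73.52450561523438), (303, 162, 31, 40), 771.0)
```

```bash
python3 -m jog '[{"delta_pos":[0.16,0.09,0.5],"turn":0,"claw":0.47},{"delta_pos":[0,0,1],"turn":0,"claw":0.47},{"delta_pos":[0,0,1],"turn":0,"claw":0.47},{"delta_pos":[0,0,1],"turn":0,"claw":0.47},{"delta_pos":[0,0,1],"turn":0,"claw":0.47},{"delta_pos":[0,0,0.9],"turn":0,"claw":0.47},{"delta_pos":[0,0,0.5],"turn":0,"claw":0.47},{"delta_pos":[0,0,0.42],"turn":0,"claw":0.47},{"delta_pos":[0,0,0],"turn":0,"claw":0.47}]'
python3 -m jog '[{"delta_pos":[0,0,0],"turn":0,"claw":0},{"delta_pos":[0,0,0],"turn":0,"claw":0},{"delta_pos":[0,0,0],"turn":0,"claw":0},{"delta_pos":[0,0,0],"turn":0,"claw":0},{"delta_pos":[0,0,0],"turn":0,"claw":0}]' 25
```

```text
time: 15.85
eef_pos: [420.5, 272.0, 70.2]
tcp_rot: [-0.001, 0.081, 0.997, -0.001]
ft_force: [0.8, -0.2, 0.5]
gripper_width: 40.2
grasp_force: 0.0
time: 16.35
eef_pos: [421.8, 272.8, 72.2]
tcp_rot: [0.0, 0.081, 0.997, 0.001]
ft_force: [-0.5, -0.3, 6.9]
gripper_width: 15.7
grasp_force: 27.6
```

```bash
python3 -m jog '[{"delta_pos":[0,0,-0.33],"turn":0,"claw":0},{"delta_pos":[0,0,-0.33],"turn":0,"claw":0},{"delta_pos":[0,0,-0.33],"turn":0,"claw":0},{"delta_pos":[0,0,-0.33],"turn":0,"claw":0},{"delta_pos":[0,0,0],"turn":0,"claw":0}]' 20
python3 -m jog '[{"delta_pos":[-0.16,0,0.02],"turn":0,"claw":0},{"delta_pos":[-0.16,0,0.02],"turn":0,"claw":0},{"delta_pos":[-0.16,0,0.02],"turn":0,"claw":0},{"delta_pos":[-0.16,0,0.02],"turn":0,"claw":0}]' 20
python3 -m jog '[{"delta_pos":[-0.16,0,0.03],"turn":0,"claw":0},{"delta_pos":[-0.16,0,0.03],"turn":0,"claw":0},{"delta_pos":[-0.16,0,0.03],"turn":0,"claw":0}]' 20
```

```text
time: 16.85
eef_pos: [421.9, 272.8, 105.7]
tcp_rot: [0.001, 0.081, 0.997, 0.001]
ft_force: [0.8, -0.5, -1.4]
gripper_width: 15.9
grasp_force: 26.7
time: 17.25
eef_pos: [436.7, 269.7, 101.8]
tcp_rot: [-0.001, 0.081, 0.997, -0.0]
ft_force: [-4.2, 0.2, 1.1]
gripper_width: 15.9
grasp_force: 27.0
time: 17.55
eef_pos: [449.1, 267.6, 99.9]
tcp_rot: [-0.0, 0.081, 0.997, -0.0]
ft_force: [-2.9, 0.5, 0.8]
gripper_width: 15.7
grasp_force: 26.9
```

```bash
python3 -m jog '[{"delta_pos":[-0.16,0,0.03],"turn":0,"claw":0},{"delta_pos":[-0.16,0,0.03],"turn":0,"claw":0},{"delta_pos":[-0.16,0,0.03],"turn":0,"claw":0},{"delta_pos":[-0.06,0,0.02],"turn":0,"claw":0},{"delta_pos":[0,0,0],"turn":0,"claw":0}]' 20
python3 -m jog '[{"delta_pos":[0.05,0,-0.3],"turn":0,"claw":0},{"delta_pos":[0,0,-1],"turn":0,"claw":0},{"delta_pos":[0,0,-1],"turn":0,"claw":0},{"delta_pos":[0,0,-1],"turn":0,"claw":0},{"delta_pos":[0,0,-1],"turn":0,"claw":0},{"delta_pos":[0,0,-0.7],"turn":0,"claw":0},{"delta_pos":[0,0,0],"turn":0,"claw":0}]' 25
python3 - <<'E'
from h import *
import pickle
c=cap('wrist');pickle.dump(c,open('w4.pkl','wb'));save(c,'w4');print(c['o']['eef_pos'])
cv2.imwrite('pics/w4c.png',cv2.resize(c['image'][60:300,200:440],(600,600),interpolation=cv2.INTER_CUBIC)[:,:,::-1])
E
```

```text
time: 18.05
eef_pos: [462.2, 265.4, 96.9]
tcp_rot: [-0.0, 0.081, 0.997, -0.0]
ft_force: [-3.0, -0.1, -3.0]
gripper_width: 15.6
grasp_force: 26.4
time: 18.75
eef_pos: [463.3, 266.1, 225.8]
tcp_rot: [0.003, 0.081, 0.997, 0.002]
ft_force: [0.4, -0.1, -1.2]
gripper_width: 15.8
grasp_force: 26.6
[463.27796235 266.09462891 225.77942544]
```

View pics/w4c.png

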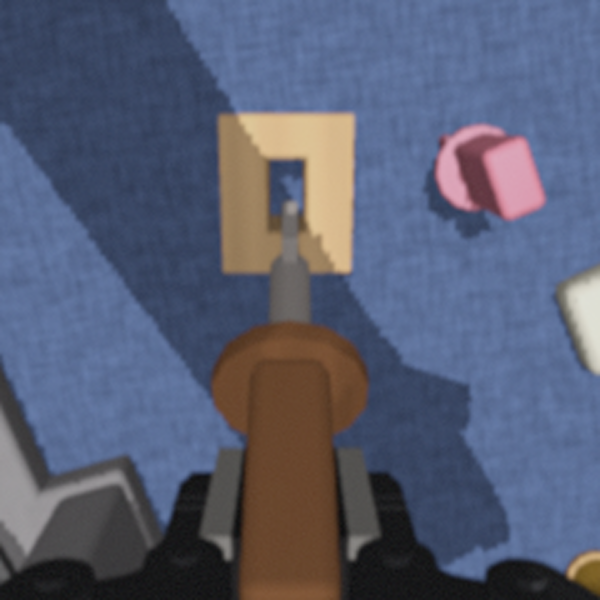

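The crop shows the driver tilted in the grip, with its blade pointing towards the camera: tip corner at (290,204), blade root at (290,258), flange around (290,380). I will fit the tilt.

```bash
cat >> h.py <<'E'
def tp(c,p): # tool point -> pixel
    T=np.linalg.inv(np.array(c['tool_from_camera']));q=T[:3,:3]@np.array(p,float)+T[:3,3];return np.array([c['fx']*q[0]/q[2]+c['cx'],c['fy']*q[1]/q[2]+c['cy']])
def dp(L,b,p,dx=0): # driver point (x,y,z) -> tool
    s,k=np.sin(b),np.cos(b);x,y,z=p
    return np.array([(L-z)*s+x*k,y,-19+(L-z)*k-x*s])
E
python3 - <<'E'
from h import *
import pickle
from scipy.optimize import least_squares
c=pickle.load(open('w4.pkl','rb'))
f=lambda u,v:np.array([200+u/2.5,60+v/2.5])
obs=[((12,0,0),f(290,203)),((12,0,16),f(290,258)),((17,0,50),f(290,322))]
for L0 in(None,86):
    fun=lambda q:np.array([tp(c,dp(q[1] if L0 is None else L0,q[0],p))[1]-o[1] for p,o in obs])
    r=least_squares(fun,[.5,86]);print(np.degrees(r.x[0]),r.x[1],r.fun)
b,L=r.x[0],86;print('tip in tool',dp(L,b,(0,0,0)),[tp(c,dp(L,b,p)) for p,_ in obs])
E
```

```text
26.598006362113455 89.18093052575067 [ 3.10141219 -4.30100994  1.17181797]
28.720728124862244 86.0 [ 2.14548981 -4.1358441   4.30397077]
tip in tool [41.32650835  0.         56.41962416] [array([316.56422871, 143.34548981]), array([316.6603009, 159.0641559]), array([316.93924488, 193.10397077])]
```

```bash
python3 -m jog '[{"delta_pos":[0,0,0],"turn":0.88,"claw":0},{"delta_pos":[0,0,0],"turn":0.88,"claw":0},{"delta_pos":[0,0,0],"turn":0.88,"claw":0},{"delta_pos":[0,0,0],"turn":0.88,"claw":0},{"delta_pos":[0,0,0],"turn":0.88,"claw":0},{"delta_pos":[-0.72,-0.69,0],"turn":0,"claw":0},{"delta_pos":[-0.72,-0.69,0],"turn":0,"claw":0},{"delta_pos":[-0.72,-0.69,0],"turn":0,"claw":0},{"delta_pos":[-0.72,-0.69,0],"turn":0,"claw":0},{"delta_pos":[-0.72,-0.69,0],"turn":0,"claw":0},{"delta_pos":[-0.72,-0.69,0],"turn":0,"claw":0},{"delta_pos":[-0.72,-0.69,0],"turn":0,"claw":0}]' 40
python3 -m jog '[{"delta_pos":[-0.72,-0.69,0],"turn":0,"claw":0},{"delta_pos":[-0.72,-0.69,0],"turn":0,"claw":0},{"delta_pos":[-0.72,-0.69,0],"turn":0,"claw":0},{"delta_pos":[-0.72,-0.69,0],"turn":0,"claw":0},{"delta_pos":[-0.72,-0.69,0],"turn":0,"claw":0},{"delta_pos":[0,0,0.75],"turn":0,"claw":0},{"delta_pos":[0,0,0.75],"turn":0,"claw":0},{"delta_pos":[0,0,0.75],"turn":0,"claw":0},{"delta_pos":[0,0,0.75],"turn":0,"claw":0},{"delta_pos":[0,0,0.74],"turn":0,"claw":0},{"delta_pos":[0,0,0],"turn":0,"claw":0},{"delta_pos":[0,0,0],"turn":0,"claw":0}]'
python3 - <<'E'
from h import *
import pickle
c=cap('wrist');pickle.dump(c,open('w5.pkl','wb'));save(c,'w5');q=c['o']['tcp_rot'];print(c['o']['eef_pos'],2*np.degrees(np.arctan2(q[2],q[1])))
print('tip px',tp(c,dp(86,np.radians(28.7),(0,0,0))),tp(c,dp(86,np.radians(28.7),(12,0,0))),'F px',proj(c,[485,-5.9,53.6]))
g=cv2.cvtColor(c['image'],cv2.COLOR_RGB2GRAY);u,v=proj(c,[485,-5.9,53.6]).astype(int)
cv2.imwrite('pics/w5c.png',cv2.resize(c['image'][max(0,v-60):v+60,u-70:u+70],(700,600),interpolation=cv2.INTER_CUBIC)[:,:,::-1])
E
```

```text
time: 20.0
eef_pos: [492.7, 92.9, 221.4]
tcp_rot: [-0.0, 0.307, 0.952, -0.0]
ft_force: [-0.3, -0.2, -1.3]
gripper_width: 15.6
grasp_force: 42.6
time: 21.2
eef_pos: [515.3, -28.7, 128.6]
tcp_rot: [-0.0, 0.307, 0.952, -0.001]
ft_force: [-0.2, 0.3, -0.6]
gripper_width: 15.9
grasp_force: 42.6
[515.27743434 -28.74994824 128.61000242] 144.2782772593971
tip px [316.24565664 157.85271323] [316.27644397 142.98396267] F px [317.48508215 158.20566631]
```

View pics/w5c.png

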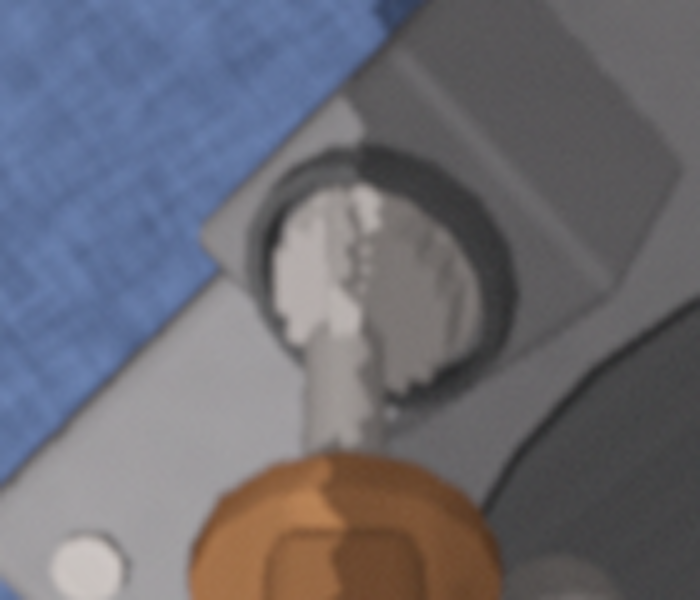

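The crop shows the screw head (lit face x from about 272, y from about 183, collar x 245–518) with the blade hanging over its slot, which runs about vertically at x 330–380. I have no views left, so I refine numerically.

Run:
```python
from h import *
import pickle
from scipy.optimize import least_squares
a,b,c=[pickle.load(open(f,'rb')) for f in('w1.pkl','w2.pkl','w5.pkl')]
obs=[(a,(244,186.8)),(b,(331.6,255.4)),(c,(319.8,153.4))]
r=least_squares(lambda X:np.concatenate([proj(k,X)-p for k,p in obs]),[485,-6,53]);print(r.x,r.fun.round(1))
g=cv2.cvtColor(c['image'],cv2.COLOR_RGB2GRAY)
print('u',list(range(298,348)))
for v in range(130,172,2):print(v,' '.join(map(str,g[v,298:348])))
```

```text
[483.58203776  -4.19168411  49.70320608] [-1.  -1.8 -0.9  0.1 -1.6  1. ]
u [298, 299, 300, 301, 302, 303, 304, 305, 306, 307, 308, 309, 310, 311, 312, 313, 314, 315, 316, 317, 318, 319, 320, 321, 322, 323, 324, 325, 326, 327, 328, 329, 330, 331, 332, 333, 334, 335, 336, 337, 338, 339, 340, 341, 342, 343, 344, 345, 346, 347]
130 105 99 104 114 127 130 129 120 110 98 85 76 72 73 71 74 75 76 77 71 67 60 56 55 54 57 56 56 56 56 57 58 62 64 69 72 79 88 88 92 88 91 93 92 96 99 101 104 107 104
132 104 118 126 129 128 115 95 77 73 80 87 90 90 90 90 91 93 96 96 91 76 62 62 62 58 59 59 57 59 58 58 58 57 57 58 59 62 67 76 85 88 93 92 93 94 95 96 100 102 105
134 125 129 128 117 99 84 82 87 94 94 91 87 91 93 92 96 100 96 96 99 104 101 90 75 64 62 63 63 62 62 63 60 60 60 59 59 58 59 62 63 71 81 89 92 94 93 95 93 97 101
136 132 127 115 100 92 92 90 90 86 83 87 98 117 131 135 135 138 133 130 144 161 168 163 148 121 99 87 78 72 70 64 62 61 62 61 59 60 58 58 57 56 59 65 75 83 92 93 94 95 96
138 130 113 99 96 88 80 74 76 90 106 126 147 160 161 155 152 151 148 145 145 158 171 176 173 160 135 117 114 110
[... 2423 characters left out ...]
 170 170 166 149 116 99 100 105 111 118 119 120 119 120 119 118 119 119 119 120 114 103 96 101 111 109 99 87 73 60 59 57 50
166 158 159 158 149 132 111 119 137 149 150 141 137 142 143 148 152 154 155 152 149 145 132 115 100 97 103 114 120 118 119 120 120 118 120 119 120 119 112 101 100 105 106 97 89 79 65 62 60 54 55
168 157 158 157 158 153 140 119 104 95 105 123 135 142 145 148 151 152 153 150 147 144 139 127 108 96 101 114 118 119 120 119 118 119 118 120 118 117 111 102 100 95 90 78 65 58 58 58 59 62 76
170 157 156 157 156 156 155 151 136 117 110 123 136 143 146 147 151 152 153 150 148 139 127 112 103 95 100 114 118 120 119 118 119 120 117 113 108 102 92 80 71 62 55 50 52 57 58 64 70 79 86
```

```bash
cat > m.py <<'E'
from h import *
import pickle
from scipy.optimize import least_squares
c=pickle.load(open('w5.pkl','rb'))
py=np.radians(7.7);u=np.array([np.cos(py),np.sin(py),0]);h=np.array([np.sin(py),-np.cos(py),0]);v=np.array([0,0,1.])
a=np.radians(35);n=np.sin(a)*h+np.cos(a)*v;w=np.cos(a)*h-np.sin(a)*v
def slot(phi): return np.cos(phi)*w-np.sin(phi)*u   # phi past downhill
t=np.linspace(0,2*np.pi,200)
def feats(F,phi):
    F=np.array(F);E=np.array([proj(c,F+15.5*(np.cos(k)*u+np.sin(k)*w)) for k in t])
    s=slot(phi);q=np.cross(n,s)
    L=lambda off,dep:[proj(c,F+off*q-dep*n+k*s) for k in(-14,0,14)]
    return E,L(4,0),L(-4,0),L(4,7),L(-4,7)
E
python3 - <<'E'
from m import *
for z in(50,53.5):
  F0=onz(c,319.8,153.4,z)
  E,*S=feats(F0,np.radians(-40));print(z,F0.round(1),'ext',E.min(0).round(1),E.max(0).round(1))
  for n_,x in zip('L R Lf Rf'.split(),S):print(n_,np.round(x,1).tolist())
print('tip',tp(c,dp(86,np.radians(28.7),(0,0,0))), 'tip world', end=' ')
q=c['o']['tcp_rot'];R=Ro.from_quat([q[1],q[2],q[3],q[0]]).as_matrix();print(R@dp(86,np.radians(28.7),(0,0,0))+c['o']['eef_pos'])
E
```

```text
50 [483.6  -2.8  50. ] ext [301.  134.4] [339.4 170.9]
L [[325.5, 138.3], [324.8, 154.8], [324.1, 169.9]]
R [[315.1, 135.6], [314.9, 152.1], [314.7, 167.1]]
Lf [[329.3, 133.6], [328.5, 149.9], [327.7, 164.9]]
Rf [[319.1, 131.0], [318.7, 147.3], [318.4, 162.2]]
53.5 [483.1  -2.5  53.5] ext [300.7 134.1] [339.7 171.2]
L [[325.5, 138.0], [324.8, 154.8], [324.2, 170.1]]
R [[315.0, 135.4], [314.8, 152.0], [314.6, 167.3]]
Lf [[329.4, 133.2], [328.6, 149.8], [327.8, 165.1]]
Rf [[319.1, 130.7], [318.7, 147.2], [318.4, 162.4]]
tip [316.24565664 157.85271323] tip world [481.69654324  -4.69215997  72.18276685]
```

```bash
python3 - <<'E'
import pickle,cv2
c=pickle.load(open('w4.pkl','rb'));g=cv2.cvtColor(c['image'],cv2.COLOR_RGB2GRAY)
for v in range(134,180,2):print(v,' '.join(map(str,g[v,304:330])))
E
python3 - <<'E'
from m import *
b=pickle.load(open('w2.pkl','rb'));g=cv2.cvtColor(b['image'],cv2.COLOR_RGB2GRAY)
print('w2 u 310-346')
for v in range(236,274,2):print(v,' '.join(map(str,g[v,310:346])))
E
```

```text
134 132 127 110 87 73 68 67 67 65 73 91 101 106 108 109 109 104 109 144 180 196 197 196 196 195 193
136 132 130 114 91 70 68 67 68 67 66 79 99 107 112 114 112 103 108 145 181 195 197 195 195 194 194
138 132 131 116 91 76 70 69 73 71 70 68 73 88 106 112 111 102 106 142 180 195 198 197 195 195 194
140 134 131 114 92 75 71 69 71 73 79 91 105 116 124 125 115 106 110 147 181 196 198 197 195 194 193
142 133 129 117 92 77 77 74 72 78 98 120 145 153 152 143 122 107 112 147 181 196 198 197 195 196 194
144 133 130 116 91 77 76 73 72 77 99 119 142 149 147 129 95 83 105 148 181 196 198 197 195 195 194
146 133 131 116 92 78 79 79 75 80 96 107 111 115 113 102 80 78 103 149 182 196 199 196 196 195 194
148 134 130 117 94 80 83 82 78 84 99 106 107 107 105 99 83 76 96 134 171 194 199 197 196 195 195
150 133 130 117 93 82 80 82 81 86 100 105 106 106 106 100 84 79 86 108 151 186 197 197 196 195 194
152 133 129 120 106 98 101 99 98 100 103 106 106 106 107 101 95 98 103 115 134 164 189 194 192 192 194
154 132 132 129 127 126 127 126 125 117 111 109 109 107 109 110 118 126 132 133 136 149 162 158 148 162 1
[... 3106 characters left out ...]
 114
264 142 140 139 124 101 83 83 93 112 138 147 127 118 138 165 174 174 175 172 156 125 107 133 165 174 170 166 156 118 79 82 98 107 116 118 117
266 147 142 142 138 127 104 88 86 91 97 104 114 129 144 157 168 173 174 169 155 126 117 140 164 162 132 96 84 79 88 101 107 114 115 119 117
268 144 148 145 143 142 136 123 106 94 90 90 87 91 99 108 125 136 138 135 121 99 85 87 95 95 82 77 88 99 106 111 114 114 116 119 119
270 127 140 148 147 144 142 139 134 124 109 102 97 97 91 86 83 79 72 66 64 64 66 70 74 82 92 104 112 114 116 116 118 118 117 118 116
272 115 120 132 143 147 145 140 137 137 135 134 132 130 126 124 116 113 108 105 109 111 112 110 108 108 109 112 114 115 112 108 108 108 113 113 113
```

Run:
```python
from m import *
b=pickle.load(open('w2.pkl','rb'))
def line(k,F,phi,off,dep):
    s=slot(phi);q=np.cross(n,s);return [proj(k,F+off*q-dep*n+t_*s) for t_ in(-12,12)]
def dist(p,l):
    d=l[1]-l[0];d/=np.linalg.norm(d);r=np.array(p)-l[0];return r[0]*d[1]-r[1]*d[0]
def res(X,w5=True):
    F,phi=X[:3],X[3];r=[]
    for p in((335.3,246),(334,254),(331.5,264)):r.append(dist(p,line(b,F,phi,-4,0)))
    for p in((332.7,246),(331,254),(329,264)):r.append(dist(p,line(b,F,phi,-4,7)))
    if w5:
        for p in((311.5,139),(311.6,148)):r.append(dist(p,line(c,F,phi,-4,0)))
        r.append(dist((322.5,140),line(c,F,phi,4,0)))
    r.append((proj(b,F)[1]-255.4)/2);r.append((proj(c,F)[1]-153.4)/2);r.append((F[2]-51.5)/3)
    return r
for w in(True,False):
    r=least_squares(res,[484,-4,51,-.7],args=(w,));print(r.x.round(2),np.degrees(r.x[3]).round(1),np.round(r.fun,2))
    F,phi=r.x[:3],r.x[3]
    print('w2 F',proj(b,F),'w5 F',proj(c,F),'lines w5',np.round([line(c,F,phi,*k) for k in((-4,0),(-4,7),(4,0))],1).tolist())
    E=np.array([proj(b,F+15.5*(np.cos(k)*u+np.sin(k)*w_)) for k in t for w_ in [globals()['w'] if not isinstance(globals()['w'],bool) else None]]) if False else None
wv=np.cos(a)*h-np.sin(a)*v
for R_ in(15.5,14):
  E=np.array([proj(b,F+R_*(np.cos(k)*u+np.sin(k)*wv)) for k in t]);print('w2 ext',E.min(0),E.max(0))
```

```text
[482.54  -4.37  48.97  -0.7 ] -40.3 [ 0.15  0.32  1.41 -0.3   0.26  0.84 -0.84 -0.72 -0.05  0.22 -0.06 -0.84]
w2 F [331.21779951 255.83426051] w5 F [317.19674191 153.28414332] lines w5 [[[312.3, 138.0], [312.3, 164.9]], [[316.4, 133.4], [316.0, 160.1]], [[322.5, 140.6], [321.8, 167.6]]]
[483.21  -3.74  50.54  -0.63] -35.8 [ 0.29 -0.06  0.35 -0.19 -0.17 -0.26  0.41  0.22 -0.32]
w2 F [330.57013164 256.22629333] w5 F [318.41983987 153.8445878 ] lines w5 [[[314.8, 138.5], [312.4, 164.9]], [[318.8, 133.8], [316.1, 160.0]], [[325.0, 141.9], [321.8, 168.2]]]
w2 ext [319.23953143 243.17495625] [341.45231454 269.39584312]
w2 ext [320.35648099 244.43336528] [340.41807574 268.11557066]
```

```bash
python3 -m jog '[{"delta_pos":[0.03,0.075,0],"turn":0.1,"claw":0},{"delta_pos":[0,0,0.3],"turn":0,"claw":0},{"delta_pos":[0,0,0.3],"turn":0,"claw":0},{"delta_pos":[0,0,0.2],"turn":0,"claw":0},{"delta_pos":[0,0,0],"turn":0,"claw":0},{"delta_pos":[0,0,0],"turn":0,"claw":0}]'
python3 -m jog '[{"delta_pos":[0,0,0.06],"turn":0,"claw":0},{"delta_pos":[0,0,0.06],"turn":0,"claw":0},{"delta_pos":[0,0,0],"turn":0,"claw":0}]'
python3 -m jog '[{"delta_pos":[0,0,0.06],"turn":0,"claw":0},{"delta_pos":[0,0,0.06],"turn":0,"claw":0},{"delta_pos":[0,0,0],"turn":0,"claw":0}]'
```

```text
time: 21.85
eef_pos: [515.9, -26.5, 108.6]
tcp_rot: [-0.0, 0.311, 0.95, -0.0]
ft_force: [0.6, 0.3, -1.0]
gripper_width: 15.4
grasp_force: 42.6
time: 22.15
eef_pos: [516.4, -26.6, 106.0]
tcp_rot: [0.0, 0.311, 0.95, -0.0]
ft_force: [1.6, -0.3, 0.5]
gripper_width: 15.9
grasp_force: 42.8
time: 22.45
eef_pos: [517.8, -27.4, 104.5]
tcp_rot: [0.002, 0.312, 0.95, 0.0]
ft_force: [0.3, -2.7, 12.9]
gripper_width: 15.4
grasp_force: 44.7
```

```bash
cat > st.py <<'E'
from h import *
o=ctrl.get_obs();q=o['tcp_rot'];R=Ro.from_quat([q[1],q[2],q[3],q[0]]).as_matrix()
print('pos',o['eef_pos'].round(1),'yaw',round(2*np.degrees(np.arctan2(q[2],q[1])),1),'Ftool',(R.T@o['ft_force']).round(1),'Ttool',(R.T@o['ft_torque']).round(2),'t',o['time'],'w',round(o['gripper_width'],1))
E
python3 st.py
python3 -m jog '[{"delta_pos":[0,0.05,0],"turn":0,"claw":0},{"delta_pos":[0,0.05,0],"turn":0,"claw":0},{"delta_pos":[0,0,0],"turn":0,"claw":0}]' >/dev/null; python3 st.py
python3 -m jog '[{"delta_pos":[0,-0.1,0],"turn":0,"claw":0},{"delta_pos":[0,-0.1,0],"turn":0,"claw":0},{"delta_pos":[0,0,0],"turn":0,"claw":0}]'>/dev/null; python3 st.py
```

```text
pos [517.8 -27.4 104.5] yaw 143.7 Ftool [ -1.9  -1.9 -12.9] Ttool [ 0.64  0.03 -0.12] t 22.45 w 15.4
pos [518.3 -27.  104.4] yaw 143.6 Ftool [ -1.1  -6.7 -15.4] Ttool [ 2.06  0.13 -0.34] t 22.75 w 15.4
pos [517.2 -28.  104.6] yaw 143.7 Ftool [-2.9  3.1 -8.8] Ttool [-0.87 -0.31  0.17] t 23.05 w 15.3
```

```bash
python3 -m jog '[{"delta_pos":[0,0.1,-0.07],"turn":0,"claw":0},{"delta_pos":[0,0,0],"turn":0,"claw":0},{"delta_pos":[0,0,0],"turn":0,"claw":0}]' >/dev/null; python3 st.py
python3 -m jog '[{"delta_pos":[0,0.1,0],"turn":0,"claw":0},{"delta_pos":[0,0,0],"turn":0,"claw":0},{"delta_pos":[0,0,0],"turn":0,"claw":0}]' >/dev/null; python3 st.py
python3 -m jog '[{"delta_pos":[0,-0.1,0],"turn":0,"claw":0},{"delta_pos":[0,-0.1,0],"turn":0,"claw":0},{"delta_pos":[0,0,0],"turn":0,"claw":0}]'>/dev/null; python3 st.py
```

```text
pos [517.1 -26.8 105.2] yaw 143.7 Ftool [-3.9 -0.  -5.8] Ttool [ 0.05 -0.63 -0.07] t 23.35 w 15.6
pos [517.6 -26.4 105.1] yaw 143.6 Ftool [-3.4 -5.3 -8.5] Ttool [ 1.47 -0.47 -0.28] t 23.65 w 15.5
pos [516.3 -27.5 105.2] yaw 143.7 Ftool [-3.7  4.8 -2.6] Ttool [-1.28 -1.07  0.22] t 23.95 w 15.4
```

```bash
python3 -m jog '[{"delta_pos":[0,0.1,0.03],"turn":0,"claw":0},{"delta_pos":[0.002,-0.0865,0],"turn":0.5,"claw":0},{"delta_pos":[0.002,-0.0865,0],"turn":0.5,"claw":0},{"delta_pos":[0.002,-0.0865,0],"turn":0.5,"claw":0},{"delta_pos":[0.002,-0.0865,0],"turn":0.5,"claw":0},{"delta_pos":[0,0,0],"turn":0,"claw":0}]' >/dev/null; python3 st.py
python3 -m jog '[{"delta_pos":[0.002,-0.0865,0],"turn":0.5,"claw":0},{"delta_pos":[0.002,-0.0865,0],"turn":0.5,"claw":0},{"delta_pos":[0.002,-0.0865,0],"turn":0.5,"claw":0},{"delta_pos":[0.002,-0.0865,0],"turn":0.5,"claw":0},{"delta_pos":[0,0,0],"turn":0,"claw":0}]' >/dev/null; python3 st.py
```

```text
pos [511.5 -33.7 104.9] yaw 131.6 Ftool [-3.9  0.2 -9.5] Ttool [-0.12 -0.68 -0.06] t 24.55 w 15.5
pos [504.4 -39.  105. ] yaw 119.6 Ftool [ -3.9   0.2 -12.5] Ttool [ 0.04 -0.47 -0.16] t 25.05 w 15.6
```

Run:
```python
from h import *
import pickle
c=cap('wrist');pickle.dump(c,open('w6.pkl','wb'));g=cv2.cvtColor(c['image'],cv2.COLOR_RGB2GRAY)
print('F',proj(c,[482.5,-4.4,49]),proj(c,[484,-5,53]))
for v in range(118,166,2):print(v,' '.join(map(str,g[v,290:350])))
```

```text
F [312.63579523 158.23705148] [314.148043   161.18848599]
118 113 112 108 96 86 88 90 92 95 94 95 95 94 96 95 95 95 93 94 93 95 94 96 97 100 102 104 106 108 111 112 112 111 112 109 106 106 103 100 98 96 95 94 93 93 93 92 93 92 93 92 93 92 93 93 92 93 93 92 91
120 117 115 104 89 84 87 91 92 95 94 95 95 95 95 96 95 95 94 95 93 93 93 93 94 92 94 95 96 96 101 101 106 107 108 111 112 112 111 112 109 107 104 103 100 98 95 94 93 94 91 93 92 95 93 92 92 93 92 93 92
122 119 117 104 91 86 89 93 94 93 95 95 94 94 95 95 95 95 95 94 93 94 92 92 94 94 93 94 94 93 94 95 94 97 98 101 103 105 108 110 111 111 113 112 112 109 107 105 101 100 96 95 94 93 93 93 93 91 92 94 91
124 115 109 100 92 89 92 93 92 92 94 92 94 94 94 95 94 95 94 95 93 93 94 92 94 92 93 92 93 93 94 92 95 94 94 95 95 97 99 100 103 105 106 108 110 111 112 112 113 109 108 107 105 102 99 97 95 95 94 92 93
126 112 115 117 113 104 98 94 92 91 93 94 93 94 95 95 95 95 95 96 95 92 92 91 92 91 93 92 92 90 91 92 94 93 97 95 95 96 96 97 97 97 97 99 100 101 103 107 107 109 108 112 110 111 108 108 106 104 101 99 97
128 114 125 134 137 137 133 11
[... 3334 characters left out ...]
61 58 51 60
160 95 87 71 57 65 118 165 180 180 179 179 179 179 179 179 179 180 179 174 157 137 123 119 124 127 127 128 132 131 119 112 114 120 124 122 123 122 122 124 122 122 122 120 123 122 118 104 96 100 116 118 110 96 89 76 62 62 59 56 68
162 104 98 89 71 63 93 143 172 180 179 178 180 178 180 180 179 180 176 164 152 140 124 114 118 123 121 122 124 124 113 106 106 109 114 120 123 121 122 122 122 122 121 123 123 122 120 109 96 98 113 117 106 95 87 72 64 61 61 62 77
164 118 103 98 87 72 73 116 162 177 180 179 180 179 179 179 180 177 166 148 141 147 144 133 120 114 112 112 112 110 110 105 102 100 107 118 122 123 122 122 124 123 122 122 122 124 121 113 98 100 109 109 96 82 69 56 57 62 64 71 81
```

```bash
python3 -m jog '[{"delta_pos":[0.002,-0.0865,0],"turn":0.5,"claw":0},{"delta_pos":[0.002,-0.0865,0],"turn":0.5,"claw":0},{"delta_pos":[0.002,-0.0865,0],"turn":0.5,"claw":0},{"delta_pos":[0.002,-0.0865,0],"turn":0.5,"claw":0},{"delta_pos":[0,0,0],"turn":0,"claw":0}]' >/dev/null; python3 st.py
python3 -m jog '[{"delta_pos":[0.002,-0.0865,0],"turn":0.5,"claw":0},{"delta_pos":[0.002,-0.0865,0],"turn":0.5,"claw":0},{"delta_pos":[0.002,-0.0865,0],"turn":0.5,"claw":0},{"delta_pos":[0.002,-0.0865,0],"turn":0.5,"claw":0},{"delta_pos":[0,0,0],"turn":0,"claw":0}]' >/dev/null; python3 st.py
python3 - <<'E'
from h import *
import pickle
c=cap('wrist');pickle.dump(c,open('w7.pkl','wb'));g=cv2.cvtColor(c['image'],cv2.COLOR_RGB2GRAY)
for v in range(130,166,3):print(v,' '.join(map(str,g[v,290:346])))
E
```

```text
pos [496.4 -42.8 105.1] yaw 107.5 Ftool [ -4.2  -0.4 -14.9] Ttool [ 0.22 -0.48 -0.13] t 25.6 w 15.4
pos [488.  -44.6 105.1] yaw 95.5 Ftool [ -4.6   0.7 -13.8] Ttool [-0.02 -0.57 -0.09] t 26.1 w 16.0
130 93 94 95 95 94 95 94 94 92 89 85 80 71 63 59 62 60 62 59 60 60 61 59 59 58 61 60 61 60 60 61 60 59 61 58 60 59 59 58 56 60 57 66 73 80 87 91 92 95 96 95 96 95 92 96 94
133 93 96 95 92 92 84 79 71 62 58 58 59 59 60 61 61 60 61 61 60 60 60 61 63 62 63 63 60 63 61 59 60 57 60 58 62 59 60 59 59 59 58 57 57 58 55 58 57 65 72 83 91 95 94 96 95
136 94 91 81 68 56 55 55 56 60 57 58 61 62 62 63 65 62 64 62 63 64 64 66 63 64 65 67 67 67 64 64 64 62 64 64 64 65 63 64 65 65 61 60 58 56 57 55 55 55 52 54 58 69 82 92 95
139 75 60 54 54 55 57 59 61 60 64 64 66 64 68 71 79 84 89 95 102 104 103 102 107 112 112 111 114 117 116 118 116 114 113 112 108 106 104 101 90 80 72 67 62 62 63 59 60 57 56 54 52 50 57 66 82
142 52 54 54 59 62 65 63 66 67 71 84 94 103 111 115 116 117 114 113 118 120 118 111 110 114 113 113 115 118 119 119 119 117 118 117 117 116 114 118 120 119 118 116 111 104 93 84 70 64 62 64 62 
[... 828 characters left out ...]
123 121 121 118 121 120 123 120 113 101 81 60 50 57
157 68 52 69 104 144 168 166 156 138 124 122 121 121 121 121 122 121 122 121 117 105 99 113 124 127 127 127 127 123 120 119 119 122 120 122 122 121 121 121 122 121 122 121 121 121 121 122 122 122 117 102 82 58 43 47 56
160 65 44 46 61 97 140 169 177 176 175 167 146 125 121 120 120 122 121 120 114 109 106 110 122 127 126 128 127 122 112 107 109 113 119 121 121 123 123 121 121 121 122 121 120 124 122 122 121 110 86 60 46 46 49 52 59
163 90 71 52 46 44 64 114 160 177 180 180 179 175 174 174 175 175 163 129 104 103 106 108 113 114 115 115 113 109 109 105 102 98 105 118 122 121 121 123 122 122 121 121 122 121 121 123 120 107 77 53 49 48 54 59 62
```

```bash
python3 -m jog '[{"delta_pos":[0.002,-0.0865,0],"turn":0.5,"claw":0},{"delta_pos":[0.002,-0.0865,0],"turn":0.5,"claw":0},{"delta_pos":[0.002,-0.0865,0],"turn":0.5,"claw":0},{"delta_pos":[0.002,-0.0865,0],"turn":0.5,"claw":0},{"delta_pos":[0,0,0],"turn":0,"claw":0}]' >/dev/null; python3 st.py
python3 -m jog '[{"delta_pos":[0.002,-0.0865,0],"turn":0.5,"claw":0},{"delta_pos":[0.002,-0.0865,0],"turn":0.5,"claw":0},{"delta_pos":[0.002,-0.0865,0],"turn":0.5,"claw":0},{"delta_pos":[0.002,-0.0865,0],"turn":0.5,"claw":0},{"delta_pos":[0,0,0],"turn":0,"claw":0}]' >/dev/null; python3 st.py
python3 -m jog '[{"delta_pos":[0.002,-0.0865,0],"turn":0.5,"claw":0},{"delta_pos":[0.002,-0.0865,0],"turn":0.5,"claw":0},{"delta_pos":[0.002,-0.0865,0],"turn":0.5,"claw":0},{"delta_pos":[0.002,-0.0865,0],"turn":0.5,"claw":0},{"delta_pos":[0,0,0],"turn":0,"claw":0}]' >/dev/null; python3 st.py
```

```text
pos [479.6 -44.5 105. ] yaw 83.5 Ftool [ -4.9   2.6 -11.2] Ttool [-0.79 -0.73  0.08] t 26.65 w 15.6
pos [471.2 -42.5 104.8] yaw 71.5 Ftool [-3.1  4.3 -8.8] Ttool [-1.16 -0.38  0.12] t 27.15 w 15.4
pos [463.3 -38.7 104.6] yaw 59.6 Ftool [-1.2  6.  -5.3] Ttool [-1.59 -0.04  0.11] t 27.65 w 15.2
```

```bash
python3 -m jog '[{"delta_pos":[0.002,-0.03,0.02],"turn":0.5,"claw":0},{"delta_pos":[0.002,-0.06,0.02],"turn":0.5,"claw":0},{"delta_pos":[0.002,-0.0865,0],"turn":0.5,"claw":0},{"delta_pos":[0,0,0],"turn":0,"claw":0}]' >/dev/null; python3 st.py
python3 -m jog '[{"delta_pos":[0.002,-0.07,0.02],"turn":0.5,"claw":0},{"delta_pos":[0.002,-0.0865,0],"turn":0.5,"claw":0},{"delta_pos":[0,0,0],"turn":0,"claw":0}]' >/dev/null; python3 st.py
python3 - <<'E'
from h import *
import pickle
c=cap('wrist');pickle.dump(c,open('w8.pkl','wb'));g=cv2.cvtColor(c['image'],cv2.COLOR_RGB2GRAY)
print(proj(c,[482.5,-4.4,49]))
for v in range(124,170,3):print(v,' '.join(map(str,g[v,286:346])))
E
```

```text
pos [458.7 -35.7 103.9] yaw 50.6 Ftool [ -3.9  -1.6 -18.8] Ttool [ 0.55 -0.37 -0.3 ] t 28.05 w 15.6
pos [455.6 -33.3 103.5] yaw 44.6 Ftool [ -6.   -4.  -23.3] Ttool [ 0.83 -0.91 -0.29] t 28.35 w 15.6
[312.08317501 161.30429643]
124 105 107 108 104 99 96 93 93 94 93 92 93 95 93 94 96 94 94 94 92 89 86 83 80 80 81 78 73 71 70 66 67 68 66 73 78 86 90 91 92 92 91 87 84 79 78 82 90 96 102 103 104 106 106 105 106 106 106 106 105
127 108 103 100 98 93 94 94 92 92 93 93 95 93 94 90 86 80 72 66 61 56 54 52 53 52 53 51 51 52 51 49 49 50 49 51 46 48 46 48 54 59 67 75 81 86 88 87 85 81 79 84 91 97 103 104 105 105 104 105 104
130 101 98 95 94 95 96 94 94 92 88 79 73 65 61 59 55 57 58 54 55 57 56 53 57 57 59 59 63 61 64 63 60 61 61 63 61 62 61 62 62 62 57 57 53 54 64 75 84 88 91 89 85 81 80 84 91 98 102 104 105
133 95 94 95 95 96 92 85 77 64 58 56 61 59 59 57 57 57 59 61 58 62 61 61 62 64 71 78 85 90 90 92 93 93 91 89 87 87 83 78 77 72 66 64 62 60 62 58 62 69 80 89 94 91 89 86 85 81 80 84 93
136 96 95 95 87 78 65 60 55 56 58 59 57 59 59 63 63 65 63 68 72 84 96 108 115 117 119 119 119 118 112 107 1
[... 1863 characters left out ...]
04 103 104
163 64 62 64 79 100 115 121 115 104 99 104 115 120 122 122 123 121 122 123 123 117 106 101 102 105 106 109 110 113 112 110 108 107 102 99 93 96 105 119 122 122 121 122 122 123 122 122 108 83 61 62 70 89 99 102 103 103 104 105 105
166 64 64 65 77 90 105 116 120 114 102 100 105 117 122 122 122 123 122 123 122 117 107 100 102 105 106 109 110 111 109 109 107 104 102 101 94 94 100 117 121 122 122 123 121 119 112 105 92 74 70 84 98 104 103 103 104 103 103 104 103
169 60 64 65 66 75 90 100 112 118 112 102 99 108 119 123 120 123 120 123 124 117 106 100 104 103 105 107 109 110 110 108 106 106 104 100 96 91 95 109 120 122 122 122 113 87 66 61 67 78 94 104 105 105 103 104 104 103 104 105 104
```

```bash
cat > ph.py <<'E'
from m import *
def phi(k,p1,p2,F=np.array([482.5,-4.4,49])):
    P=[]
    for p in(p1,p2):
        o,d=ray(k,*p);P.append(o+d*((F-o)@n)/(d@n))
    s=P[1]-P[0]
    f=np.degrees(np.arctan2(-(s@u),s@w));return (f+90)%180-90
E
python3 - <<'E'
from ph import *
for f,p in(('w5.pkl',((311.5,139),(311.8,152))),('w6.pkl',((308.5,146),(311,158))),('w7.pkl',((308.2,145),(311,157))),('w8.pkl',((318.2,145),(321.5,166)))):
    k=pickle.load(open(f,'rb'));print(f,phi(k,*p),'q',phi(k,*p)+40)
E
```

```text
w5.pkl -41.52350431460035 q -1.523504314600352
w6.pkl -26.85105002874377 q 13.14894997125623
w7.pkl -7.160038641810942 q 32.83996135818906
w8.pkl 38.66129101188534 q 78.66129101188534
```

```bash
python3 -m jog '[{"delta_pos":[0.002,-0.075,0],"turn":0.5,"claw":0},{"delta_pos":[0.002,-0.08,0],"turn":0.5,"claw":0},{"delta_pos":[0,0,0],"turn":0,"claw":0}]' >/dev/null; python3 st.py
python3 -m jog '[{"delta_pos":[0.002,-0.08,0],"turn":0.5,"claw":0},{"delta_pos":[0,0,0],"turn":0,"claw":0}]' >/dev/null; python3 st.py
python3 - <<'E'
from h import *
import pickle
c=cap('wrist');pickle.dump(c,open('w9.pkl','wb'));g=cv2.cvtColor(c['image'],cv2.COLOR_RGB2GRAY)
for v in range(139,172,3):print(v,' '.join(map(str,g[v,310:330])))
E
```

```text
pos [452.8 -30.4 103.5] yaw 38.6 Ftool [ -8.2  -3.5 -25.5] Ttool [ 0.83 -1.21 -0.68] t 28.7 w 15.6
pos [451.2 -29.  103.5] yaw 35.6 Ftool [-10.   -4.2 -26.9] Ttool [ 0.8  -1.65 -0.77] t 28.9 w 15.9
139 118 115 112 111 110 109 108 110 115 120 120 121 118 109 108 110 116 115 103 82
142 117 114 111 109 109 109 110 112 119 122 121 122 122 121 122 122 122 122 118 108
145 120 117 113 111 112 110 108 105 112 120 122 121 122 121 121 122 122 122 122 122
148 120 118 113 109 110 111 108 102 105 114 122 123 122 121 122 122 122 121 122 121
151 121 119 115 114 112 113 112 106 101 104 115 120 122 122 121 122 122 122 122 123
154 123 128 129 128 129 127 126 114 105 101 104 116 121 122 122 120 121 122 123 122
157 120 121 125 126 128 127 126 117 105 99 99 106 116 121 121 122 122 121 121 122
160 107 114 123 126 124 126 127 121 110 99 98 98 108 118 123 123 122 122 121 123
163 104 106 108 110 109 110 107 107 102 101 96 94 94 109 118 122 123 122 122 124
166 103 106 107 108 109 108 105 105 102 102 97 93 93 100 111 120 122 124 122 117
169 105 105 107 109 110 108 107 103 103 101 99 92 90 90 100 112 120 123 122 117
```

```bash
python3 -m jog '[{"delta_pos":[0.002,0.0865,0],"turn":-0.5,"claw":0},{"delta_pos":[0.002,0.0865,0],"turn":-0.5,"claw":0},{"delta_pos":[0.002,0.0865,0],"turn":-0.5,"claw":0},{"delta_pos":[0,0,-0.1],"turn":0,"claw":0},{"delta_pos":[0,0,-0.15],"turn":0,"claw":0},{"delta_pos":[0,0,-0.15],"turn":0,"claw":0},{"delta_pos":[0,0,0],"turn":0,"claw":0}]' >/dev/null; python3 st.py
python3 -m jog '[{"delta_pos":[0.009,0.173,0],"turn":-1,"claw":0},{"delta_pos":[0.009,0.173,0],"turn":-1,"claw":0},{"delta_pos":[0.009,0.173,0],"turn":-1,"claw":0},{"delta_pos":[0.009,0.173,0],"turn":-1,"claw":0},{"delta_pos":[0.009,0.173,0],"turn":-1,"claw":0},{"delta_pos":[0.009,0.173,0],"turn":-1,"claw":0},{"delta_pos":[0.009,0.173,0],"turn":-1,"claw":0},{"delta_pos":[0.009,0.173,0],"turn":-1,"claw":0},{"delta_pos":[0,0,0],"turn":0,"claw":0},{"delta_pos":[0,0,0],"turn":0,"claw":0}]' >/dev/null; python3 st.py
python3 - <<'E'
from h import *
import pickle
c=cap('wrist');pickle.dump(c,open('w10.pkl','wb'));g=cv2.cvtColor(c['image'],cv2.COLOR_RGB2GRAY)
q=c['o']['tcp_rot'];R=Ro.from_quat([q[1],q[2],q[3],q[0]]).as_matrix();print('tip',R@dp(86,np.radians(28.7),(0,0,0))+c['o']['eef_pos'],'F px',proj(c,[482.5,-4.4,49]))
for v in range(124,200,3):print(v,' '.join(map(str,g[v,304:330])))
cv2.imwrite('pics/w10.png',c['image'][:,:,::-1])
E
```

```text
pos [455.7 -32.7 112.4] yaw 44.7 Ftool [-0.6  0.5  0.7] Ttool [-0.29 -0.07  0.05] t 29.65 w 15.8
pos [487.7 -45.7 112.7] yaw 92.5 Ftool [-2.8  2.5 -5.1] Ttool [-0.6  -0.51  0.13] t 30.65 w 15.1
tip [485.96221902  -4.46714146  56.24155447] F px [310.34186343 155.59041713]
124 93 93 93 90 88 86 84 82 77 77 80 83 83 83 84 84 83 83 84 86 90 91 92 93 93 95
127 64 63 60 62 61 60 59 59 60 61 61 61 58 57 60 60 57 58 57 59 59 57 60 62 68 76
130 62 61 60 61 61 60 61 62 61 60 62 60 60 59 60 60 61 60 60 58 60 59 59 58 59 56
133 62 64 63 65 64 65 64 65 66 66 62 65 63 65 66 63 64 64 62 64 66 64 61 60 58 57
136 79 83 89 92 91 96 103 108 114 116 113 106 101 100 101 105 108 113 114 112 109 102 89 79 73 66
139 111 113 110 105 104 105 106 105 109 114 117 114 115 113 109 107 106 110 118 121 121 122 122 122 121 118
142 106 106 105 105 108 110 110 109 109 112 114 113 113 112 110 110 112 111 117 121 121 122 119 119 119 119
145 109 107 108 115 120 123 123 119 115 114 116 115 116 114 115 119 119 122 119 120 119 120 118 116 111 105
148 122 121 122 122 121 122 122 118 116 114 114 114 115 114 115 119 120 120 12
[... 1011 characters left out ...]
 109 111 113 113 111 111 110 109 108 102 99 97 102 108 108 108 110 108
181 109 108 104 98 100 103 107 107 108 112 113 113 110 111 110 108 106 103 97 94 98 104 109 107 108 108
184 107 108 106 100 100 104 107 107 109 111 113 112 112 112 110 108 106 103 98 95 101 105 108 108 107 108
187 105 106 103 98 96 97 98 98 100 99 97 98 98 100 99 99 98 98 95 93 97 102 108 107 107 108
190 76 76 76 74 75 79 81 84 85 86 85 85 84 82 83 82 80 81 80 78 79 79 80 81 81 83
193 76 77 79 82 84 86 86 88 87 88 87 85 83 85 85 81 83 80 80 81 80 81 82 81 79 82
196 86 91 93 94 96 98 95 96 96 95 94 94 93 94 93 91 93 91 93 92 91 89 91 90 90 89
199 90 94 95 93 95 95 97 94 95 95 94 91 93 92 91 93 91 92 93 93 94 96 95 94 97 96
```

```bash
python3 - <<'E'
from ph import *
k=pickle.load(open('w10.pkl','rb'));g=cv2.cvtColor(k['image'],cv2.COLOR_RGB2GRAY)
print(phi(k,(327,148),(321.5,155.5)),phi(k,(329,145.3),(321,157)))
for v in range(134,172,2):print(v,' '.join(map(str,g[v,284:346])))
k=pickle.load(open('w9.pkl','rb'));print('w9',phi(k,(317.3,147),(322.6,168)))
E
python3 st.py
```

```text
32.30673885551771 30.515414759678293
134 93 94 93 93 92 87 73 61 56 55 58 58 57 58 60 63 65 65 63 62 64 64 64 63 68 68 71 74 79 78 76 74 72 72 70 73 71 73 72 71 69 67 64 63 62 63 60 58 56 54 53 53 51 51 56 67 82 90 96 96 94 91
136 92 93 94 93 85 68 58 54 58 56 60 60 60 65 65 66 65 67 69 74 79 83 89 92 91 96 103 108 114 116 113 106 101 100 101 105 108 113 114 112 109 102 89 79 73 66 63 64 62 60 59 60 56 52 49 52 57 73 89 93 96 91
138 92 94 92 80 65 56 55 56 59 60 61 63 65 65 68 76 87 99 105 109 114 115 112 107 105 107 106 106 110 118 118 115 113 112 108 107 108 112 119 121 122 119 120 118 114 105 94 83 74 67 62 62 62 59 57 50 49 54 71 89 95 91
140 93 89 75 58 52 56 58 62 64 66 63 65 70 87 103 113 115 111 107 107 108 107 104 104 105 105 107 107 107 113 115 113 114 112 107 104 106 110 118 120 120 121 121 121 120 119 119 117 111 97 81 70 61 63 62 56 52 51 59 81 91 90
142 88 70 59 50 53 57 62 66 65 66 79 93 109 118 119 115 109 105 104 106 106 106 105 105 108 110 110 109 109 112 114 113 113 112 110 110 112 111 117 121 121 122 119 119 119 119 116 117 116 116 108 92 75 68 63 61 60 52 54 67 8
[... 2678 characters left out ...]
 141 116 103 104 107 110 110 112 113 112 110 109 109 104 102 97 104 115 122 120 123 123 119 112 94 72 62 58 60 63 64 72 81 89 92 92 92 91 89
168 114 119 131 139 140 137 130 117 105 98 94 95 103 117 135 140 121 89 70 69 72 77 82 90 97 102 104 106 109 112 112 112 113 110 109 107 105 103 98 105 116 122 122 117 109 94 75 64 61 61 64 66 72 77 87 91 92 92 91 91 90 89
170 108 113 129 138 140 143 142 140 136 126 114 106 96 92 88 85 81 79 74 75 77 78 77 85 94 103 106 107 109 111 111 114 112 111 110 107 105 102 98 96 100 106 103 92 73 64 60 67 74 79 85 89 90 95 96 97 96 98 98 98 100 102
w9 42.80473751660554
pos [487.7 -45.7 112.7] yaw 92.5 Ftool [-2.8  1.9 -5.3] Ttool [-0.59 -0.55  0.12] t 30.7 w 15.3
```

```bash
python3 - <<'E'
from ph import *
k=pickle.load(open('w10.pkl','rb'));print(phi(k,(330.2,150),(322.4,158)),phi(k,(326.7,146),(320.9,152)))
E
python3 -m jog '[{"delta_pos":[0,0,-0.04],"turn":-0.3,"claw":0},{"delta_pos":[0,0,-0.04],"turn":0,"claw":0},{"delta_pos":[0,0,0],"turn":0,"claw":0}]' >/dev/null; python3 st.py
```

```text
39.702791983516306 40.1884958530446
pos [486.4 -44.7 113.8] yaw 94.5 Ftool [-0.9 -0.1  0.3] Ttool [-0.01 -0.28 -0.01] t 31.0 w 15.6
```

```bash
python3 -m jog '[{"delta_pos":[0,0,-0.65],"turn":0,"claw":0},{"delta_pos":[0,0,-1],"turn":0,"claw":0},{"delta_pos":[0,0,-1],"turn":0,"claw":0},{"delta_pos":[0,0,-1],"turn":0,"claw":0},{"delta_pos":[0,0,-1],"turn":0,"claw":0},{"delta_pos":[0.958,0,0],"turn":0,"claw":0},{"delta_pos":[0.958,0,0],"turn":0,"claw":0},{"delta_pos":[0.958,0,0],"turn":0,"claw":0},{"delta_pos":[0.958,0,0],"turn":0,"claw":0},{"delta_pos":[0.958,0,0],"turn":0,"claw":0},{"delta_pos":[0.958,0,0],"turn":0,"claw":0},{"delta_pos":[0.958,0,0],"turn":0,"claw":0}]' >/dev/null
python3 -m jog '[{"delta_pos":[0.958,0,0],"turn":0,"claw":0},{"delta_pos":[0.958,0,0],"turn":0,"claw":0},{"delta_pos":[0.958,0,0],"turn":0,"claw":0},{"delta_pos":[0.958,0,0],"turn":0,"claw":0},{"delta_pos":[0.958,0,0],"turn":0,"claw":0},{"delta_pos":[0.958,0,0],"turn":0,"claw":0},{"delta_pos":[0,0,0],"turn":-1,"claw":0},{"delta_pos":[0,0,0],"turn":-1,"claw":0},{"delta_pos":[0,0,0],"turn":-1,"claw":0},{"delta_pos":[0,0,0],"turn":-1,"claw":0},{"delta_pos":[0,0,0],"turn":-1,"claw":0},{"delta_pos":[0,0,0],"turn":-1,"claw":0}]' >/dev/null
python3 -m jog '[{"delta_pos":[0,0,0],"turn":-1,"claw":0},{"delta_pos":[0,0,0],"turn":-1,"claw":0},{"delta_pos":[0,0,0],"turn":-1,"claw":0},{"delta_pos":[0,0,0],"turn":-1,"claw":0},{"delta_pos":[0,0,0],"turn":-1,"claw":0},{"delta_pos":[0,0,0],"turn":-1,"claw":0},{"delta_pos":[0,0,0],"turn":-0.73,"claw":0},{"delta_pos":[0,0,0],"turn":0,"claw":0},{"delta_pos":[0,0,0],"turn":0,"claw":0}]' >/dev/null
python3 st.py
python3 - <<'E'
from h import *
import pickle
c=cap('wrist');pickle.dump(c,open('w11.pkl','wb'));save(c,'w11');g=cv2.cvtColor(c['image'],cv2.COLOR_RGB2GRAY)
print('stand px',proj(c,[420.7,272.2,55]),[proj(c,np.array([420.7,272.2,55])+k*np.array([-.987,.159,0])).round(1) for k in(-15,15)])
for v in range(124,184,3):print(v,' '.join(map(str,g[v,302:332])))
E
```

```text
pos [462.8 265.6 230.4] yaw 170.7 Ftool [-0.2 -0.3  1.4] Ttool [ 0.06 -0.    0.01] t 34.3 w 15.7
stand px [315.86379299 137.72250862] [array([315.9, 152.1]), array([315.8, 123. ])]
124 137 137 135 135 130 122 107 100 96 97 97 99 106 120 133 138 137 133 125 125 134 154 178 194 198 196 195 195 194 193
127 138 137 135 134 132 123 100 80 66 65 65 66 69 69 71 74 71 67 65 68 85 134 176 194 198 197 196 195 193 192
130 136 136 135 135 132 124 104 83 71 68 67 68 68 69 71 70 70 68 69 70 87 134 175 195 197 197 195 196 194 192
133 137 137 134 135 133 122 103 80 69 69 66 68 69 66 66 68 68 76 89 99 104 136 176 194 198 197 195 195 195 193
136 137 136 135 134 131 123 104 80 70 69 68 72 73 74 74 74 71 70 76 82 96 134 175 193 197 197 195 195 194 193
139 137 136 136 134 132 123 103 80 68 78 92 105 109 110 109 106 90 76 69 64 78 124 173 195 198 197 196 196 194 192
142 136 136 135 134 132 123 103 83 74 78 91 101 107 105 107 103 93 79 72 70 76 100 132 164 190 197 196 197 194 193
145 135 135 135 133 132 122 104 83 74 79 93 104 108 107 108 105 95 82 75 76 79 95 118 136 148 157 175 191 195 193
148 136 135 13
[... 652 characters left out ...]
104 102 100 97 99 116 132 136 136 136 135 134 133 134
166 133 136 135 134 128 114 95 93 97 98 100 103 104 105 106 104 102 102 99 98 100 114 131 136 137 137 137 135 134 133
169 106 106 106 103 101 92 88 93 96 98 101 104 105 105 103 105 104 101 101 98 93 95 104 109 108 109 108 109 106 106
172 74 72 68 66 66 76 87 93 96 99 100 104 104 107 104 105 104 103 101 98 91 84 76 73 72 74 73 71 69 67
175 75 75 73 70 70 77 87 93 96 98 100 103 105 104 103 104 103 102 101 98 94 88 77 73 73 74 73 74 73 71
178 77 72 75 71 73 79 88 94 95 98 101 104 105 104 106 105 103 102 102 99 95 87 78 75 72 73 72 72 70 69
181 69 69 69 72 72 79 87 95 97 98 101 103 102 106 106 105 104 104 101 100 96 89 77 73 75 74 72 71 71 69
```

```bash
python3 -m jog '[{"delta_pos":[0,0,1],"turn":0,"claw":0},{"delta_pos":[0,0,1],"turn":0,"claw":0},{"delta_pos":[0,0,1],"turn":0,"claw":0},{"delta_pos":[0,0,1],"turn":0,"claw":0},{"delta_pos":[0,0,0.5],"turn":0,"claw":0},{"delta_pos":[0,0,0],"turn":0,"claw":0}]' >/dev/null; python3 st.py
python3 -m jog '[{"delta_pos":[0,0,0.26],"turn":0,"claw":0},{"delta_pos":[0,0,0.26],"turn":0,"claw":0},{"delta_pos":[0,0,0.26],"turn":0,"claw":0},{"delta_pos":[0,0,0],"turn":0,"claw":0}]' 20 >/dev/null; python3 st.py
```

```text
pos [461.8 264.8 116.6] yaw 170.8 Ftool [ 0.2 -0.  -0.2] Ttool [-0.05 -0.03 -0.02] t 34.95 w 15.5
pos [462.4 265.1  97.9] yaw 170.9 Ftool [ 0.  -0.2  1.3] Ttool [-0.02 -0.01 -0.02] t 35.35 w 15.7
```

No contact going in. Next I lever the driver upright.

```bash
python3 -m jog '[{"delta_pos":[0.16,0,0],"turn":0,"claw":0},{"delta_pos":[0.16,0,0],"turn":0,"claw":0},{"delta_pos":[0.16,0,0],"turn":0,"claw":0},{"delta_pos":[0.16,0,0],"turn":0,"claw":0},{"delta_pos":[0,0,0],"turn":0,"claw":0}]' 20 >/dev/null; python3 st.py
python3 -m jog '[{"delta_pos":[0.16,0,0],"turn":0,"claw":0},{"delta_pos":[0.16,0,0],"turn":0,"claw":0},{"delta_pos":[0.16,0,0],"turn":0,"claw":0},{"delta_pos":[0.16,0,0],"turn":0,"claw":0},{"delta_pos":[0,0,0],"turn":0,"claw":0}]' 20 >/dev/null; python3 st.py
python3 -m jog '[{"delta_pos":[0.16,0,0],"turn":0,"claw":0},{"delta_pos":[0.16,0,0],"turn":0,"claw":0},{"delta_pos":[0.16,0,0],"turn":0,"claw":0},{"delta_pos":[0.16,0,0],"turn":0,"claw":0},{"delta_pos":[0,0,0],"turn":0,"claw":0}]' 20 >/dev/null; python3 st.py
```

```text
pos [449.5 267.9 100.4] yaw 170.8 Ftool [-6.5 -0.4 -1.4] Ttool [-0.02 -1.8   0.02] t 35.85 w 15.3
pos [433.3 270.6 100.2] yaw 170.9 Ftool [-6.3 -0.4 -1.2] Ttool [-0.11 -1.61 -0.01] t 36.35 w 15.7
pos [417.3 273.  100. ] yaw 170.9 Ftool [-5.  -0.7 -2.5] Ttool [ 0.11 -1.36 -0.03] t 36.85 w 15.4
```

```bash
python3 -m jog '[{"delta_pos":[-0.13,0,0.2],"turn":0,"claw":0},{"delta_pos":[0,0,0.25],"turn":0,"claw":0},{"delta_pos":[0,0,0.25],"turn":0,"claw":0},{"delta_pos":[0,0,0.2],"turn":0,"claw":0},{"delta_pos":[0,0,0],"turn":0,"claw":0}]' 20 >/dev/null; python3 st.py
python3 -m jog '[{"delta_pos":[0,0,0.1],"turn":0,"claw":0},{"delta_pos":[0,0,0.06],"turn":0,"claw":0},{"delta_pos":[0,0,0],"turn":0,"claw":0}]' 20 >/dev/null; python3 st.py
python3 -m jog '[{"delta_pos":[0,0,0.06],"turn":0,"claw":0},{"delta_pos":[0,0,0.06],"turn":0,"claw":0},{"delta_pos":[0,0,0],"turn":0,"claw":0}]' 20 >/dev/null; python3 st.py
```

```text
pos [417.9 271.8  74.9] yaw 170.9 Ftool [-0.1  0.7  0.8] Ttool [ 0.02  0.03 -0.02] t 37.35 w 15.3
pos [418.5 272.2  71.9] yaw 170.9 Ftool [-1.1 -0.3  0.4] Ttool [-0.02  0.05  0.01] t 37.65 w 15.7
pos [418.8 272.4  70.6] yaw 170.9 Ftool [  7.   -5.2 -21. ] Ttool [ 1.3   1.68 -0.03] t 37.95 w 15.5
```

```bash
python3 -m jog '[{"delta_pos":[0,0,-0.06],"turn":0,"claw":0},{"delta_pos":[0,0,0],"turn":0,"claw":0.25},{"delta_pos":[0,0,0],"turn":0,"claw":0.47},{"delta_pos":[0,0,0],"turn":0,"claw":0.47},{"delta_pos":[0,0,0],"turn":0,"claw":0.47}]' 20 >/dev/null; python3 st.py
python3 -m jog '[{"delta_pos":[0,0,-0.5],"turn":0,"claw":0.47},{"delta_pos":[0,0,-1],"turn":0,"claw":0.47},{"delta_pos":[0,0,-1],"turn":0,"claw":0.47},{"delta_pos":[0,0,-1],"turn":0,"claw":0.47},{"delta_pos":[0,0,-1],"turn":0,"claw":0.47},{"delta_pos":[0,0,-1],"turn":0,"claw":0.47},{"delta_pos":[0,0,-0.8],"turn":0,"claw":0.47},{"delta_pos":[0.16,-0.1,0],"turn":0,"claw":0.47},{"delta_pos":[0,0,0],"turn":0,"claw":0.47}]' >/dev/null; python3 st.py
python3 - <<'E'
from h import *
import pickle
c=cap('wrist');pickle.dump(c,open('w12.pkl','wb'));save(c,'w12')
o=pickle.load(open('w3.pkl','rb'))
for k in(o,c):
    hsv=cv2.cvtColor(k['image'],cv2.COLOR_RGB2HSV);m=cv2.inRange(hsv,(5,125,80),(16,255,190));z=np.zeros_like(m);z[130:230,270:370]=255;m&=z
    cs,_=cv2.findContours(m,cv2.RETR_EXTERNAL,cv2.CHAIN_APPROX_NONE);q=max(cs,key=cv2.contourArea);P=q[:,0].astype(float)
    M=cv2.moments(q);print('handle blob',cv2.boundingRect(q),cv2.contourArea(q),onz(k,M['m10']/M['m00'],M['m01']/M['m00'],90).round(1),cv2.minAreaRect(q))
    # top end (nearest camera): lowest rows
    b=P[P[:,1]>P[:,1].max()-2].mean(0);print(b,onz(k,*b,113).round(1)); print(k['o']['eef_pos'].round(1))
    print(stand(k,55,(280,130,355,212),(5,60,140))[0])
s,t=cap('scene'),cap('top');pickle.dump((s,t),open('c1.pkl','wb'))
s0,t0,_=pickle.load(open('c0.pkl','rb'))
for A,B in((t0,t),):
    d=cv2.absdiff(A['image'],B['image']).max(2);d=cv2.threshold(d,50,255,0)[1];cs,_=cv2.findContours(cv2.morphologyEx(d,cv2.MORPH_OPEN,np.ones((2,2))),cv2.RETR_EXTERNAL,cv2.CHAIN_APPROX_NONE)
    print([cv2.boundingRect(x) for x in cs if cv2.contourArea(x)>4])
E
```

```text
pos [418.5 272.2  70.4] yaw 170.9 Ftool [ 0.3 -0.2 -0.1] Ttool [-0.01  0.01 -0.06] t 38.45 w 39.7
pos [414.  270.2 228.5] yaw 170.9 Ftool [-0.2  0.4  0.3] Ttool [ 0.    0.07 -0.  ] t 39.35 w 40.2
handle blob (303, 161, 31, 41) 835.0 [418.2 272.1  90. ] ((318.0, 181.0), (30.0, 40.0), -0.0)
[318.5   200.875] [431.9 269.9 113. ]
[424.3 269.3 228.4]
((420.7131652832031, 272.0870666503906), (53.549434661865234, 64.99105834960938), 80.83367919921875)
handle blob (303, 169, 30, 42) 843.0 [416. 272.  90.] ((317.5, 189.5), (41.0, 29.0), 90.0)
[318.4375 209.8125] [430.3 269.8 113. ]
[414.  270.2 228.5]
((420.4830627441406, 272.1375732421875), (53.56928634643555, 63.89199447631836), 80.81893157958984)
[(175, 398, 12, 2), (310, 389, 4, 9), (358, 368, 4, 11), (0, 333, 169, 67), (259, 301, 47, 74), (328, 216, 8, 9), (317, 216, 7, 7), (338, 215, 5, 4), (308, 210, 9, 9), (343, 204, 8, 8), (117, 199, 223, 201), (344, 194, 8, 8), (341, 186, 5, 5), (311, 181, 9, 9), (332, 180, 7, 6), (320, 177, 8, 8)]
```

```bash
python3 -c "
from rig import ctrl
print(ctrl.hand_in())"
```

```text
the job is handed in; nothing more can be done
None
```

The job is handed in: by my measurements the square die is home under the ram, the clamp screw is on its stop (about 1.4 rad), the driver is back upright in its stand, and nothing is touched or pushed; the hand-in gave no verdict.

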